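# Pack and lock the corrosion-coupon carrier

### The job

Lay every aluminium coupon lying on the bench flat in a recess of the carrier that matches its outline (round or square), swing the carrier's lid fully shut, and then use the mallet, not the gripper itself, to strike both sprung locking pins in the lid fully home. Finish by standing the mallet, face down, back on its rubber mat, and leave everything else on the bench where it is.

Things in the scene. Friction and masses are not known exactly. Their poses are not given: they have to be found in the camera images.
- carrier: coupon carrier: white plastic base block 150 (x) x 130 (y) x 20 mm (z), fixed to the bench, with four recesses 8 mm deep: two round ones 43 mm across and two square ones 37 mm wide, sides along the carrier's axes. Origin at the centre of its underside, z up; the lid's hinge runs along its y = +65 mm edge, at the height of its top face
- round_a (a point): round recess: the centre of its floor, 8 mm below the base's top face, z up, x and y along the carrier's axes.
- round_b (a point): the other round recess: the centre of its floor, 8 mm below the base's top face, z up, x and y along the carrier's axes.
- square_a (a point): square recess: the centre of its floor, 8 mm below the base's top face, z up, x and y along the carrier's axes.
- square_b (a point): the other square recess: the centre of its floor, 8 mm below the base's top face, z up, x and y along the carrier's axes.
- lid (a joint): hinge angle of the carrier's grey lid in rad: 0 = shut, rim against the base all round; at the start it stands open at about 1.9 to 2.0 (limit 2.1), leaning back; a stiff hinge lets it stay at any angle; about 2 to 4 N at the free edge moves it
- lid_hinge (a point): middle of the lid's hinge axis (the axis runs along the carrier's x, at the height of the base's top face). The lid is 150 mm along the hinge and 130 mm across; shut, its top face lies 12 mm above the base's top face (32 mm above the bench), the plate is 8 mm thick and hollow by 4 mm beneath; at its free edge a 50 mm wide, 6 mm thick finger tab sticks out 18 mm
- pin_a (a joint): travel of the locking pin nearer the lid's free edge (value in m: 0 = up, sprung, head top 16 mm above the lid's top face; 0.012 = fully home, head top 4 mm above it, its flat against the lid). About 4 to 6 N drives it; a gripping collar holds it wherever it is left. Steel head 18 mm across and 4 mm thick
- pin_b (a joint): travel of the locking pin nearer the hinge (value in m: 0 = up, sprung, head top 16 mm above the lid's top face; 0.012 = fully home, head top 4 mm above it, its flat against the lid). About 4 to 6 N drives it; a gripping collar holds it wherever it is left. Steel head 18 mm across and 4 mm thick
- pin_a_head: the head of pin_a: a steel disc 18 mm across and 4 mm thick, origin at the centre of its underside, z up when the lid is shut; on the lid's middle line, 105.5 mm from the hinge; moves with the pin
- pin_b_head: the head of pin_b: a steel disc 18 mm across and 4 mm thick, origin at the centre of its underside, z up when the lid is shut; on the lid's middle line, 37.5 mm from the hinge; moves with the pin
- disc_a: round coupon 40 mm across, bare aluminium, 10 mm thick, lying flat on the bench; origin at the centre of its underside, z up. May be absent
- disc_b: another round coupon 40 mm across, bare aluminium, 10 mm thick, lying flat on the bench; origin at the centre of its underside, z up. May be absent
- plate_a: square coupon 34 x 34 mm, sides along its x and y, bare aluminium, 10 mm thick, lying flat on the bench; origin at the centre of its underside, z up. May be absent
- plate_b: another square coupon 34 x 34 mm, sides along its x and y, bare aluminium, 10 mm thick, lying flat on the bench; origin at the centre of its underside, z up. May be absent
- mat: black rubber mat 220 (x) x 130 (y) x 4 mm on the bench, fixed, on which the mallet stands; origin at the centre of its underside
- mallet: 0.3 kg mallet standing on its striking face: white plastic block head with steel band, 44 (x) x 46 (y) x 64 mm (z); wooden handle, 20 x 20 mm section, level along the mallet's -x from 22 to 152 mm, its middle 34 mm above the striking face. Origin at the centre of the striking face (head's underside), z up; centre of mass 9 mm from there towards the handle
- petri: the shallow glass dish; a bystander, not part of the job
- beaker: the small glass beaker; a bystander, not part of the job
- weight: the brass weight; a bystander, not part of the job
- stopper: the black rubber stopper; a bystander, not part of the job
- spatula: the thin steel lab spatula, 170 mm long; a bystander, not part of the job
- weighboat: the white weighing tray; a bystander, not part of the job
- washbottle: the white bottle; a bystander, not part of the job

How it is judged:
By the outcome, as a careful person would: the job done as asked, in the order asked, and still so for the second after the job is handed in, with the robot touching nothing.
Of disc_a, disc_b, plate_a, plate_b only 3 to 4 are there at a start; the rules pass over those that are not, and their reading is None.
At some moment in a run one of disc_a, disc_b, plate_a, plate_b, mallet may be knocked a few centimetres aside while the robot is not near it.
Once in a run the grip may slacken for a moment while it holds something.
It also fails if it takes over 210 s, if anything falls off the work surface, if the arm or the gripper's body presses on something with over 40 N, if the wrist force passes 120 N, or if a joint passes its speed limit or range.

### The arm

A 6-joint arm with a two-finger parallel gripper is mounted at the origin on the work surface. World frame = base frame: x ahead of the robot, y to its left, z up, the work surface at z = 0. Lengths are in m, angles in rad, forces in N, time in s.
With the tool pointing down it reaches from about 0.3 to 0.775 m from the base axis. Payload 14.6 kg.
Tool frame: the origin (TCP) lies at the very end of the fingers, on their centre line; the grasp point (between the pads) lies 19 mm behind it; x points along the fingers, z is the direction in which the jaws open and shut, and the axes are right-handed (so a half turn about x gives the same grasp; the last joint's range is limited). The gripper opens to 94 mm and grips with 3 to 60 N. Pads are 16 mm wide; open, the fingers measure 119 mm over their backs; the gripper's body (75 mm by 177 mm) begins 78 mm behind the grasp point.
Start: joints at [1.069, 0.3, 1.521, -0, 1.321, -0.067], TCP at [0.232, 0.499, 0.181] pointing down, gripper open.
Joint ranges: [-3.03, 3.03], [-0.79, 2.21], [0.23, 2.52], [-1.04, 4.18], [0, 3.07], [-2.55, 2.55]. Speed limits (rad/s): [2.22, 2.22, 2.57, 3.14, 3.14, 3.14].

### API

Orientations are given as [roll, pitch, yaw] about the fixed x, y, z axes, in that order (R = Rz(yaw) Ry(pitch) Rx(roll)).
In Python, from station import ctrl gives the robot as it stands. The module is installed in compiled form; this text tells all that it offers.
- The arm moves only by the tool servo_tool, never from a script. Its argument "motion" is one flat list of numbers, 4 for each row, row after row: the shift along the tool's x, y, z in mm, then the turn about the tool's x in degrees. In form: [dx, dy, dz, roll, dx, dy, dz, roll, ...]. A call has 1 to 20 rows; each row is the pose to reach, as a shift and turn from the pose commanded when the call began, along the tool's axes at that moment; what a row does not reach only later rows make up. A row lasts 1/8 s, in which the tool goes at most 62.5 mm and 10.7 degrees, less where a joint would pass 70% of its speed; a pose out of reach is approached as far as the arm can. A call with a gripper value outside its range is refused whole. "gripper" is the opening, from 0 (shut) to 1 (fully open), set as the call begins (left out, the last holds). The fingers move at their own pace and stop on an object; "force" is the grip in N (left out, the last holds). Time passes only in rows, so rows that repeat a pose let the fingers close. It gives the time, the measured TCP pose, the force and the opening at its end, in the units of the state.
- ctrl.get_obs(): the state, without advancing time (a new reading comes with each control period).
- ctrl.camera(name): name is "side" or "top"; returns a dict with "color" (384x512x3 uint8, red, green, blue), "z_map" (384x512 float32, m along the optical axis (not along the pixel's ray), 0 where there is no reading), "fx", "fy", "cx", "cy" (pixels), "dist_coeffs" ([k1, k2, p1, p2, k3] as OpenCV has them; the pictures are not rectified), "rvec" (rotation vector, rad) and "tvec" (3), from world to camera coordinates, as OpenCV has them. Camera axes: x right, y down, z forward; pixel columns grow to the right and rows downward; lengths in m; the calibration is good to about 2 mm. A picture is of the moment at which its call begins.
- ctrl.hand_in(): hands the job in, once; it reports no verdict.
The state is a dict: "time_s": time; "qpos": joint angles; "joint_vel": joint speeds; "tau": joint torques, N m; "ee_pos": TCP position; "eef_rot": TCP orientation; "force": force on the tool from outside, world axes, zero at the start; "moment": the same for the moment, N m; "grip_width": finger opening in m.
Only numpy, scipy, OpenCV 4.12 (cv2) and the standard library are available. Lean on these libraries where they do the work, as an engineer would, in place of code of your own. Each camera call takes 0.05 s, during which the arm holds its last target.

## Working session

There is one attempt and no reset: what is moved stays moved. The work goes in short steps, Python scripts to look and compute and a tool call to move; the robot and the scene stay as the last step left them, time stands still between calls to the robot, and variables do not carry over. Pictures are saved under pics/ and viewed, and the job is handed in when it is done.

Besides the shell and the picture viewer there is one more tool, called after "Emit:" by a JSON object that holds its "api" and its "payload", one argument or row to a line. servo_tool: Moves the arm, as the interface text tells. Its arguments: {"type":"object","properties":{"motion":{"type":"array","items":{"type":"number"}},"gripper":{"type":"number"},"force":{"type":"number"}},"required":["motion"]}

```bash
mkdir -p pics
cat > h.py <<'E'
import numpy as np, cv2
from station import ctrl
from scipy.spatial.transform import Rotation as R
def cam(n):
    c=ctrl.camera(n); c['K']=np.array([[c['fx'],0,c['cx']],[0,c['fy'],c['cy']],[0,0,1.]])
    c['R']=cv2.Rodrigues(np.array(c['rvec'],float))[0]; c['t']=np.array(c['tvec'],float).reshape(3); c['d']=np.array(c['dist_coeffs'],float)
    return c
def cloud(c):
    h,w=c['z_map'].shape; v,u=np.mgrid[0:h,0:w]
    p=cv2.undistortPoints(np.stack([u,v],-1).reshape(-1,1,2).astype(float),c['K'],c['d']).reshape(h,w,2)
    z=c['z_map'].astype(float); P=np.dstack([p[...,0]*z,p[...,1]*z,z])
    W=(P-c['t'])@c['R']; W[z==0]=np.nan
    return W
def atz(c,uv,z):
    p=cv2.undistortPoints(np.array(uv,float).reshape(-1,1,2),c['K'],c['d']).reshape(-1,2)
    d=np.c_[p,np.ones(len(p))]@c['R']; o=-c['R'].T@c['t']
    return o+d*((z-o[2])/d[:,2])[:,None]
def proj(c,X):
    return cv2.projectPoints(np.array(X,float).reshape(-1,1,3),np.array(c['rvec'],float),c['t'],c['K'],c['d'])[0].reshape(-1,2)
def save(c,n,box=None,s=1.5):
    im=c['color'][...,::-1]
    if box: im=im[box[1]:box[3],box[0]:box[2]]
    cv2.imwrite('pics/'+n,cv2.resize(im,None,fx=s,fy=s,interpolation=cv2.INTER_CUBIC))
E
python3 - <<'E'
from h import *
for n in('top','side'):
    c=cam(n); save(c,n+'0.png'); print(n,-c['R'].T@c['t'],c['R'][2],c['fx']); np.savez('/tmp/'+n+'0.npz',**{k:v for k,v in c.items()})
o=ctrl.get_obs(); print(o)
E
```

```text
top [0.40615135 0.0396865  1.07222594] [ 0.1416762  -0.00630772 -0.98989296] 437.7272601227557
side [ 0.19285926 -0.78773278  0.80688222] [ 0.31538592  0.69854379 -0.64231479] 391.3226959765035
{'time_s': 0.1, 'qpos': array([ 1.06941801e+00,  3.00418566e-01,  1.52153006e+00, -5.62261238e-06,
        1.32068735e+00, -6.66324031e-02]), 'joint_vel': array([ 8.47402942e-04, -7.39533412e-04, -1.10016127e-03, -2.03958438e-05,
        1.86933796e-03, -3.22790007e-03]), 'tau': array([ 3.26100366e-03, -5.32640612e+01, -3.53286624e+01,  7.10296654e-02,
        2.35092145e-02, -8.70441954e-05]), 'ee_pos': array([0.23154255, 0.49859678, 0.18043674]), 'eef_rot': array([ 3.08018028,  1.56975299, -2.06695322]), 'force': array([0.19446819, 0.2294878 , 0.72322953]), 'moment': array([-0.00545057,  0.00366504, -0.04452358]), 'grip_width': 0.094122710868319}
```

View pics/top0.png

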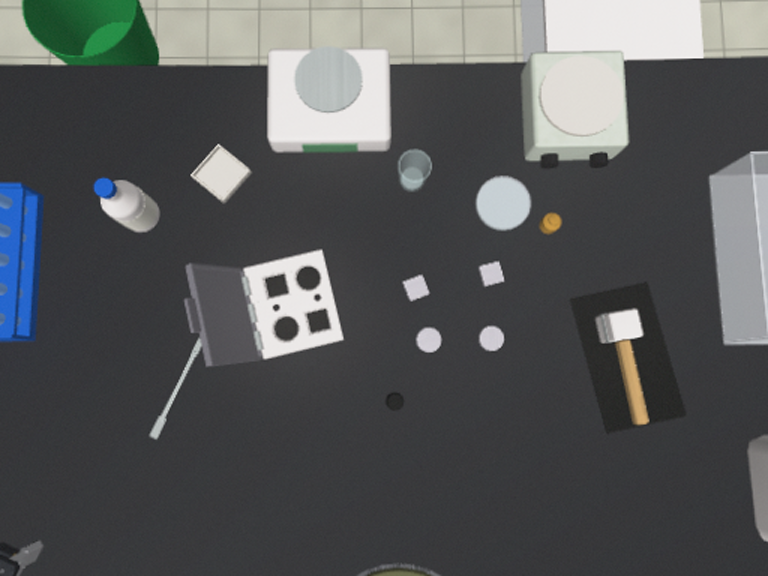

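View pics/side0.png

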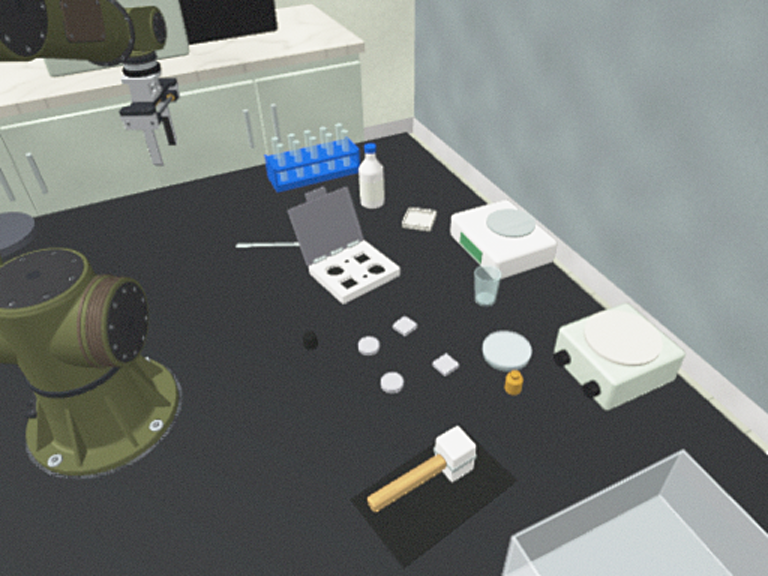

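Top view shows four coupons (discs at 428,340 and 491,338; squares at 416,288 and 491,273), carrier at ~(295,303) with the lid to its left, and the mallet at ~(620,325) with its handle toward the robot. Next I measure them.

```bash
cat > meas.py <<'E'
from h import *
def coupons(c):
    im=c['color'].astype(int); g=(im.min(2)>120).astype(np.uint8)
    n,l,st,ce=cv2.connectedComponentsWithStats(g)
    out=[]
    for i in range(1,n):
        if 120<st[i,4]<420:
            m=(l==i).astype(np.uint8)
            cn=max(cv2.findContours(m,cv2.RETR_EXTERNAL,cv2.CHAIN_APPROX_NONE)[0],key=len).reshape(-1,2)
            W=atz(c,cn,0.010)[:,:2]
            r=cv2.minAreaRect((W*1000).astype(np.float32))
            A=len(np.argwhere(m)); cen=atz(c,[ce[i]],0.010)[0]
            W2=cloud(c)[l==i]
            out.append((ce[i].round(1),cen[:2].round(4),tuple(np.round(r[0],1)),np.round(r[1],1),round(r[2],1),A,np.nanmedian(W2[:,2]).round(4)))
    return out
if __name__=='__main__':
    for n in('top','side'):
        print(n)
        for o in coupons(cam(n)): print(*o)
E
python3 meas.py
python3 - <<'E'
from h import *
c=cam('top'); W=cloud(c)
save(c,'t_carr.png',(110,150,240,260),6); save(c,'t_mal.png',(370,180,470,300),6)
# bench height check
print(np.nanmedian(W[250:260,300:330,2]))
np.save('/tmp/W.npy',W)
E
```

```text
top
[274.3 118.1] [ 0.7423 -0.0351] (np.float64(742.2), np.float64(-35.8)) [37.  38.2] 38.7 187 0.0083
[327.3 182. ] [ 0.5785 -0.1616] (np.float64(578.6), np.float64(-161.5)) [34.8 34.6] 13.4 201 0.0104
[276.9 191.4] [ 0.5567 -0.0373] (np.float64(556.5), np.float64(-37.3)) [35.5 35.2] 20.2 208 0.0105
[327.3 225.1] [ 0.4726 -0.1575] (np.float64(472.9), np.float64(-157.9)) [36.3 39. ] 87.8 221 0.0103
[119.8 256.1] [0.4058 0.3414] (np.float64(404.1), np.float64(330.8)) [ 36.8 186.3] 64.7 326 0.0047
[285.5 226.2] [ 0.4714 -0.0562] (np.float64(471.8), np.float64(-55.1)) [38.9 38.7] 89.3 223 0.0104
side
[278.9 145.5] [0.7525 0.28  ] (np.float64(753.3), np.float64(281.6)) [95.6 75. ] 49.3 290 0.0044
[269.5 216.8] [ 0.5558 -0.0425] (np.float64(555.7), np.float64(-42.1)) [41.6 40.9] 19.5 135 0.0093
[245.5 230. ] [ 0.471  -0.0608] (np.float64(471.1), np.float64(-60.6)) [47.5 37.1] 65.8 151 0.0092
[296.5 242.6] [ 0.5773 -0.1661] (np.float64(577.5), np.float64(-165.8)) [40.8 39.8] 13.3 163 0.0093
[260.9 254.5] [ 0.4718 -0.1618] (np.float64(472.2), np.float64(-161.6)) [45.  37.5] 64.1 180 0.0091
0.0006145246059549749
```

View pics/t_carr.png

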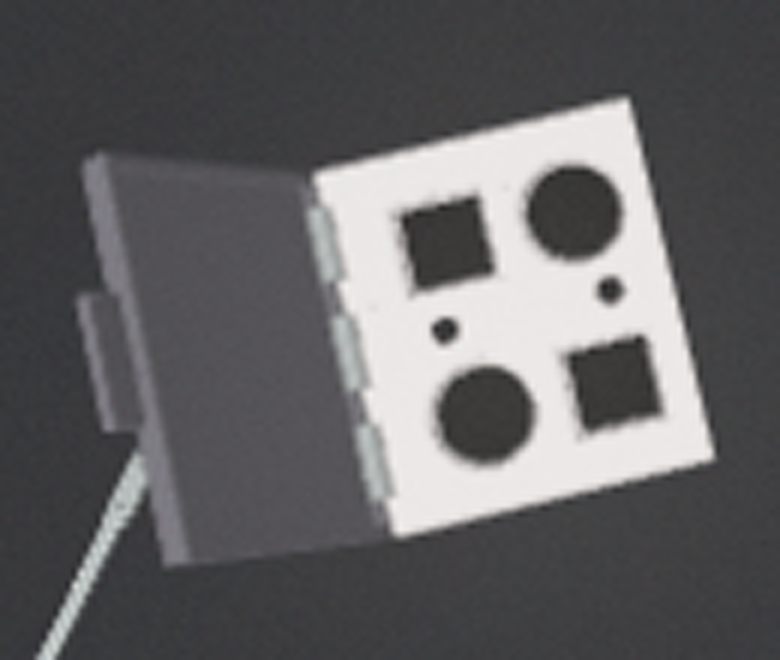

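View pics/t_mal.png

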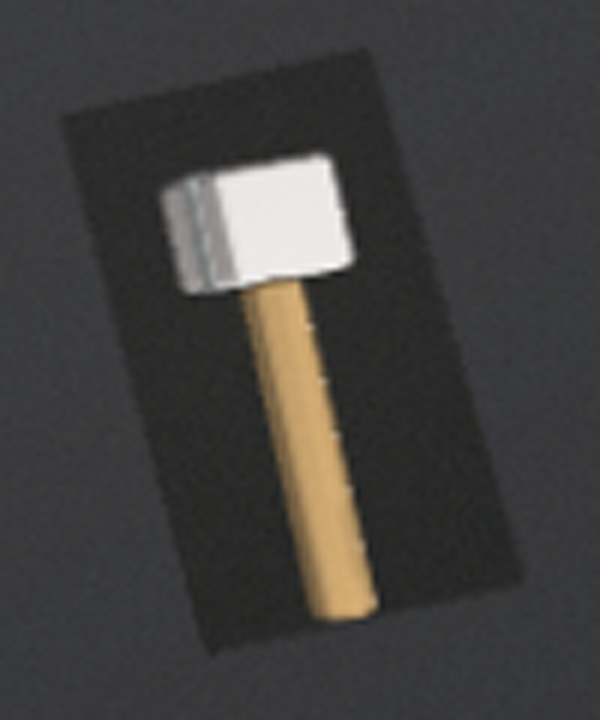

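```bash
cat > carr.py <<'E'
from h import *
def carrier(c,v=False):
    g=(c['color'].min(2)>140).astype(np.uint8)
    b=np.zeros_like(g); b[155:250,155:235]=g[155:250,155:235]
    n,l,st,ce=cv2.connectedComponentsWithStats(b); i=1+np.argmax(st[1:,4]); m=(l==i).astype(np.uint8)
    cs,hi=cv2.findContours(m,cv2.RETR_CCOMP,cv2.CHAIN_APPROX_NONE)
    out=[]
    for k,q in enumerate(cs):
        if hi[0][k][3]>=0 and cv2.contourArea(q)>5:
            mm=cv2.drawContours(np.zeros_like(m),[q],-1,1,-1)*(1-m); p=np.argwhere(mm)[:,::-1]
            W=atz(c,p.mean(0)[None],.020)[0]; out.append((p.mean(0).round(1),W[:2].round(4),len(p)))
    return out
if __name__=='__main__':
    c=cam('top')
    for o in carrier(c): print(*o)
    def f(x,y,bx,by): return ((x+.5)/6-.5+bx,(y+.5)/6-.5+by)
    P=atz(c,[f(*q,110,150) for q in [(628,98),(715,460),(395,537),(314,172)]],.02); print(P.round(4)); print('cen',P.mean(0),[np.linalg.norm(P[i]-P[(i+1)%4]).round(4) for i in range(4)])
    ex=(P[0]+P[3]-P[1]-P[2])[:2]; print('yaw x',np.degrees(np.arctan2(ex[1],ex[0])))
    M=atz(c,[f(*q,370,180) for q in [(62,115),(368,48),(522,575),(212,655)]],.004); print('mat',M.round(4),M.mean(0),[np.linalg.norm(M[i]-M[(i+1)%4]).round(4) for i in range(4)])
    H=atz(c,[f(*q,370,180) for q in [(213,172),(328,153),(353,262),(240,280)]],.068); print('head',H.round(4),H.mean(0),[np.linalg.norm(H[i]-H[(i+1)%4]).round(4) for i in range(4)])
    Q=atz(c,[f(*q,370,180) for q in [(275,285),(345,615)]],.048); print('handle',Q, np.degrees(np.arctan2(*(Q[0]-Q[1])[[1,0]])))
    S=atz(c,[(263.5,267)],.01); print('stopper',S)
    W=cloud(c)
    print('lid pts', W[180,126],W[205,128],W[235,140]); 
    o=ctrl.get_obs(); print(R.from_euler('xyz',o['eef_rot']).as_matrix().round(3))
E
python3 carr.py
```

```text
[190.4 218.8] [0.4916 0.1727] 212
[211.8 213.5] [0.5036 0.1214] 189
[183.7 204.5] [0.5263 0.1891] 14
[211.4 197.8] [0.5417 0.1225] 14
[184.  190.1] [0.5615 0.1886] 183
[205.2 185. ] [0.5732 0.1373] 198
[[0.6202 0.1153 0.02  ]
 [0.4723 0.0809 0.02  ]
 [0.4436 0.2082 0.02  ]
 [0.5912 0.2424 0.02  ]]
cen [0.53183688 0.16167755 0.02      ] [np.float64(0.1518), np.float64(0.1305), np.float64(0.1515), np.float64(0.1304)]
yaw x 13.071947372434515
mat [[ 0.536  -0.2896  0.004 ]
 [ 0.562  -0.415   0.004 ]
 [ 0.3506 -0.4589  0.004 ]
 [ 0.3204 -0.3356  0.004 ]] [ 0.44224731 -0.37477043  0.004     ] [np.float64(0.1281), np.float64(0.216), np.float64(0.127), np.float64(0.2205)]
head [[ 0.5056 -0.3259  0.068 ]
 [ 0.5124 -0.3698  0.068 ]
 [ 0.4707 -0.3761  0.068 ]
 [ 0.4643 -0.3333  0.068 ]] [ 0.48823732 -0.35124843  0.068     ] [np.float64(0.0444), np.float64(0.0422), np.float64(0.0433), np.float64(0.0419)]
handle [[ 0.46339421 -0.35395092  0.048     ]
 [ 0.33837415 -0.37104885  0.048     ]] 7.787544265273816
stopper [[ 0.37471339 -0.00104872  0.01      ]]
lid pts [0.56809612 0.29733437 0.13495029] [0.51304254 0.29011145 0.14082094] [0.44926144 0.26447844 0.13593881]
[[-0.    -0.907  0.421]
 [-0.     0.421  0.907]
 [-1.     0.    -0.   ]]
```

```bash
cat > go.py <<'E'
import sys
from h import *
def go(x,y,z,jaw):
    o=ctrl.get_obs(); M=R.from_euler('xyz',o['eef_rot']).as_matrix(); p=np.array(o['ee_pos'])
    d=M.T@(np.array([x,y,z])-p)*1000
    cur=np.degrees(np.arctan2(M[1,2],M[0,2])); t=(cur-jaw+90)%180-90
    print('d',d.round(1),'turn',round(t,1),'| cur',p.round(4),round(cur,1),'q6',o['qpos'][5].round(2),'grip',round(o['grip_width'],4),'t',round(o['time_s'],1),'F',np.round(o['force'],1))
if __name__=='__main__':
    a=list(map(float,sys.argv[1:]))
    for i in range(0,len(a),4): go(*a[i:i+4])
E
python3 go.py .4714 -.0562 .12 103
```

```text
d [  60.9 -451.2 -402.3] turn -37.9 | cur [0.2316 0.4987 0.1808] 65.1 q6 -0.07 grip 0.094 t 0.3 F [-0.1 -0.7 -0.5]
```

Emit:
{"api": "servo_tool", "payload": {
  "motion": [-10, -45, -40, -4, -10, -90, -80, -8, -10, -135, -120, -12, -10, -180, -160, -16, -10, -225, -200, -20, -10, -270, -240, -24, -5, -315, -280, -28, 0, -360, -320, -32, 20, -400, -360, -35, 40, -430, -385, -38, 60, -450, -402, -38, 60, -451, -402, -38, 60, -451, -402, -38, 60, -451, -402, -38],
  "gripper": 0.65,
  "force": 15
}}

```text
time_s: 2.05
ee_pos: [0.4715, -0.055, 0.1218]
eef_rot: [-1.941, 1.569, -0.141]
force: [-0.0, -0.5, 0.6]
grip_width: 0.0609
```

```bash
python3 go.py .4714 -.0562 .006 103; python3 -c "
from h import *
c=cam('side');save(c,'s1.png')"
```

```text
d [115.8   0.6  -1.1] turn 0.1 | cur [ 0.4715 -0.055   0.1218] 103.1 q6 -1.99 grip 0.0609 t 2.0 F [-0.  -0.5  0.6]
```

View pics/s1.png

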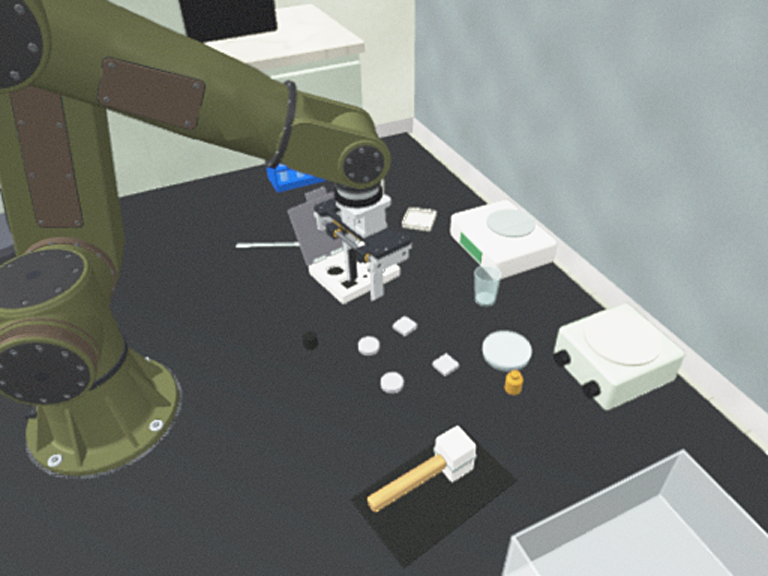

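Emit:
{"api": "servo_tool", "payload": {
  "motion": [45, 0, -1, 0, 85, 0, -1, 0, 105, 0, -1, 0, 116, 0, -1, 0, 116, 0, -1, 0]
}}

```text
time_s: 2.72
ee_pos: [0.4716, -0.0565, 0.0051]
eef_rot: [1.203, 1.571, 3.003]
force: [-0.1, 0.5, 0.1]
grip_width: 0.0612
```

Emit:
{"api": "servo_tool", "payload": {
  "motion": [0, 0, 0, 0, 0, 0, 0, 0, 0, 0, 0, 0, 0, 0, 0, 0, 0, 0, 0, 0],
  "gripper": 0.3,
  "force": 10
}}

```text
time_s: 3.35
ee_pos: [0.4716, -0.0567, 0.005]
eef_rot: [-2.195, 1.571, -0.396]
force: [-0.8, 0.2, 0.2]
grip_width: 0.0285
```

```bash
python3 -c "
from h import *
c=cam('side');save(c,'s2.png',(150,130,350,290),4)
print(proj(c,[[.4716,-.0567,.005]]))
c=cam('top');save(c,'t2.png');print(proj(c,[[.4716,-.0567,.005]])*1.5)"; python3 meas.py
```

```text
[[245.13213176 230.20577026]]
[[428.27745246 339.27086922]]
top
[274.3 118.2] [ 0.7422 -0.0349] (np.float64(742.2), np.float64(-35.8)) [37.  38.2] 38.7 185 0.0086
[327.3 182. ] [ 0.5785 -0.1616] (np.float64(578.6), np.float64(-161.5)) [34.8 34.6] 13.4 201 0.0105
[119.8 256.1] [0.4058 0.3414] (np.float64(404.1), np.float64(330.8)) [ 36.8 186.3] 64.7 324 0.005
side
[248.6 115.3] [0.7432 0.5354] (np.float64(728.1), np.float64(519.3)) [278.3  67.1] 65.5 315 0.0988
[279.  145.5] [0.7527 0.2801] (np.float64(753.3), np.float64(281.6)) [95.9 75.6] 50.0 295 0.0043
[296.5 242.5] [ 0.5775 -0.1659] (np.float64(577.8), np.float64(-165.5)) [41.9 39.9] 14.0 166 0.0089
[260.9 254.5] [ 0.4719 -0.1618] (np.float64(472.2), np.float64(-161.6)) [45.  37.5] 64.1 181 0.009
```

View pics/s2.png

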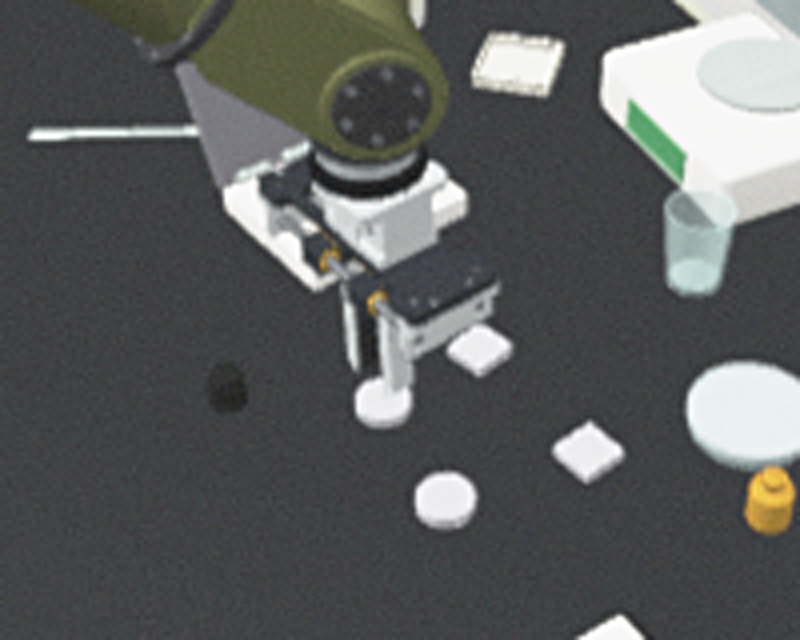

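```bash
python3 -c "
from h import *
c=cam('side');W=cloud(c)
save(c,'s2b.png',(220,190,270,245),14)
m=(W[...,2]>.002)&(abs(W[...,0]-.4716)<.06)&(abs(W[...,1]+.0567)<.08)&(W[...,2]<.1)
for v,u in np.argwhere(m):
  if v%2==0 and u%2==0: print((u,v),W[v,u].round(3),c['color'][v,u])
"
```

```text
(np.int64(236), np.int64(206)) [ 0.457 -0.037  0.088] [206 210 210]
(np.int64(236), np.int64(208)) [ 0.457 -0.036  0.08 ] [204 210 211]
(np.int64(238), np.int64(208)) [ 0.459 -0.045  0.086] [145 151 149]
(np.int64(236), np.int64(210)) [ 0.456 -0.037  0.074] [171 176 174]
(np.int64(238), np.int64(210)) [ 0.459 -0.045  0.079] [167 173 172]
(np.int64(240), np.int64(210)) [ 0.466 -0.043  0.074] [41 39 44]
(np.int64(242), np.int64(210)) [ 0.471 -0.043  0.072] [39 41 42]
(np.int64(236), np.int64(212)) [ 0.457 -0.033  0.062] [137 142 141]
(np.int64(238), np.int64(212)) [ 0.459 -0.043  0.07 ] [188 192 194]
(np.int64(240), np.int64(212)) [ 0.464 -0.047  0.071] [42 43 44]
(np.int64(242), np.int64(212)) [ 0.471 -0.042  0.064] [45 42 45]
(np.int64(238), np.int64(214)) [ 0.458 -0.044  0.063] [202 206 207]
(np.int64(240), np.int64(214)) [ 0.465 -0.043  0.06 ] [46 44 49]
(np.int64(242), np.int64(214)) [ 0.47  -0.043  0.057] [44 48 47]
(np.int64(246), np.int64(214)) [ 0.467 -0.082  0.092] [215 219 218]
(np.int64(248), np.int64(214)) [ 0.473 -0.082  0.09 ] [162 167 164]
(np.int64(238), np.int64(216))
[... 5136 characters left out ...]
p.int64(238)) [ 0.487 -0.096  0.003] [64 64 63]
(np.int64(232), np.int64(240)) [ 0.425 -0.073  0.002] [67 67 70]
(np.int64(240), np.int64(240)) [ 0.445 -0.083  0.002] [67 65 67]
(np.int64(266), np.int64(240)) [ 0.51  -0.115  0.003] [57 64 66]
(np.int64(246), np.int64(242)) [ 0.457 -0.097  0.002] [63 62 65]
(np.int64(264), np.int64(242)) [ 0.501 -0.119  0.003] [60 62 66]
(np.int64(246), np.int64(246)) [ 0.451 -0.11   0.002] [62 68 69]
(np.int64(254), np.int64(246)) [ 0.47  -0.12   0.003] [63 63 67]
(np.int64(262), np.int64(246)) [ 0.49  -0.13   0.003] [59 61 65]
(np.int64(254), np.int64(248)) [ 0.468 -0.127  0.002] [63 64 65]
(np.int64(258), np.int64(248)) [ 0.477 -0.131  0.002] [145 147 150]
```

View pics/s2b.png

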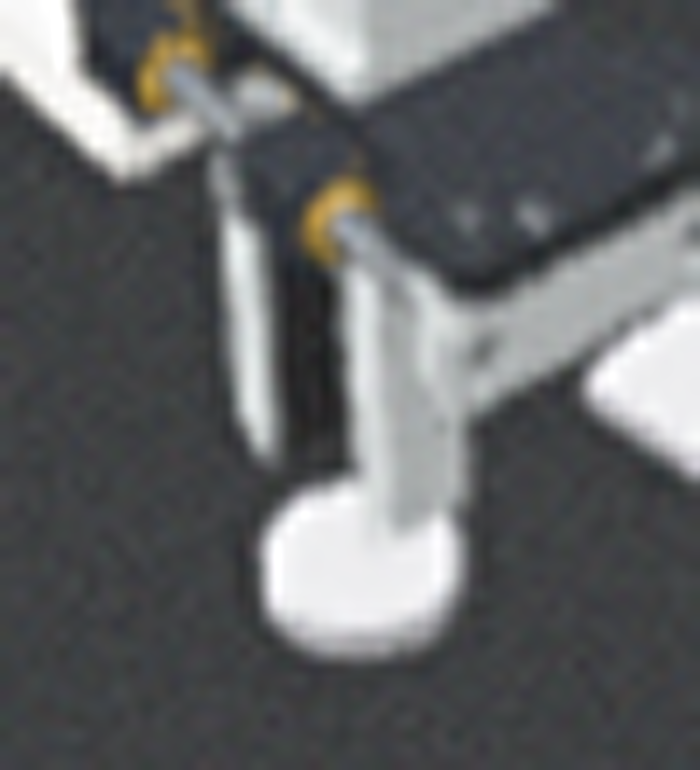

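View pics/t2.png

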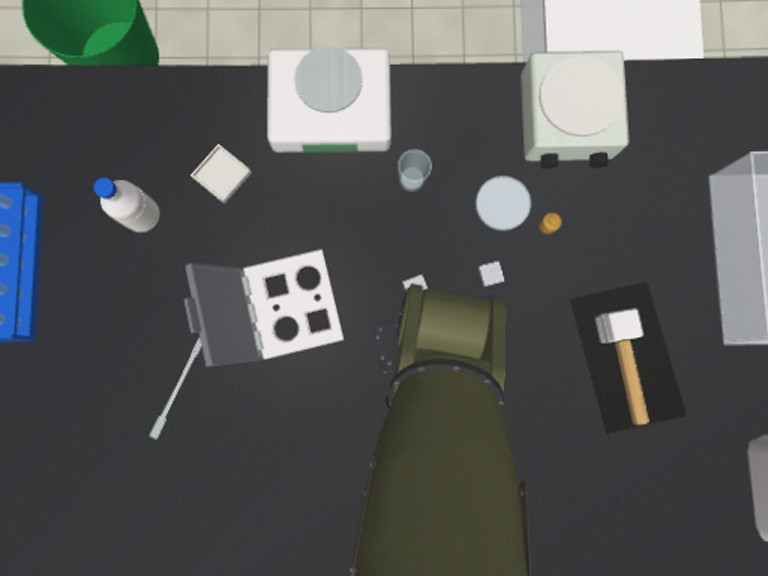

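```bash
python3 -c "
from h import *
c=dict(np.load('/tmp/side0.npz'));W=cloud(c);print(proj(c,[[.2315,.4986,.1804]]))
save(c,'s0b.png',(70,30,130,120),8)
for v in range(84,118,2):
  for u in range(78,122,2):
    w=W[v,u]
    if np.hypot(w[0]-.2315,w[1]-.4986)<.12 and w[2]>.05: print((u,v),w.round(3),c['color'][v,u])
"
```

```text
[[112.36017717 109.56681389]]
(84, 84) [0.171 0.44  0.31 ] [160 163 163]
(86, 84) [0.176 0.437 0.31 ] [143 143 145]
(88, 84) [0.182 0.431 0.311] [153 155 159]
(90, 84) [0.187 0.431 0.31 ] [152 152 155]
(92, 84) [0.193 0.427 0.31 ] [153 156 160]
(94, 84) [0.198 0.425 0.31 ] [155 153 157]
(96, 84) [0.204 0.421 0.31 ] [151 152 157]
(98, 84) [0.209 0.422 0.309] [159 159 161]
(100, 84) [0.215 0.421 0.308] [150 153 157]
(102, 84) [0.22  0.415 0.309] [147 148 153]
(104, 84) [0.226 0.413 0.309] [155 158 160]
(110, 84) [0.248 0.538 0.253] [41 43 44]
(112, 84) [0.254 0.544 0.249] [39 35 40]
(114, 84) [0.26  0.539 0.25 ] [124 127 127]
(96, 86) [0.202 0.445 0.294] [151 151 154]
(98, 86) [0.208 0.444 0.293] [155 156 156]
(100, 86) [0.214 0.445 0.292] [149 152 154]
(110, 86) [0.246 0.545 0.243] [65 65 63]
(112, 86) [0.253 0.541 0.243] [48 46 47]
(114, 86) [0.259 0.538 0.243] [76 79 82]
(96, 88) [0.201 0.449 0.286] [156 161 159]
(98, 88) [0.206 0.444 0.287] [153 154 159]
(100, 88) [0.212 0.439 0.288] [153 155 156]
(102, 88) [0.218 0.453 0.281] [133 138 136]
(110, 88) [0.245 0.544 0.237] [104 110 10
[... 1704 characters left out ...]
.444 0.24 ] [156 159 162]
(104, 102) [0.212 0.442 0.239] [154 157 157]
(106, 102) [0.218 0.45  0.234] [136 136 138]
(100, 104) [0.198 0.451 0.231] [153 159 152]
(102, 104) [0.204 0.447 0.232] [155 154 157]
(104, 104) [0.21  0.438 0.235] [151 154 153]
(106, 104) [0.216 0.441 0.232] [141 143 143]
(102, 106) [0.202 0.447 0.225] [153 156 158]
(104, 106) [0.208 0.446 0.224] [153 158 156]
(106, 106) [0.214 0.443 0.224] [149 151 152]
(102, 108) [0.201 0.447 0.219] [150 155 155]
(104, 108) [0.206 0.445 0.218] [149 152 155]
(106, 108) [0.212 0.442 0.218] [150 154 154]
(108, 108) [0.218 0.444 0.215] [134 133 134]
(104, 110) [0.205 0.454 0.207] [133 139 133]
(106, 110) [0.211 0.451 0.207] [133 133 130]
```

View pics/s0b.png

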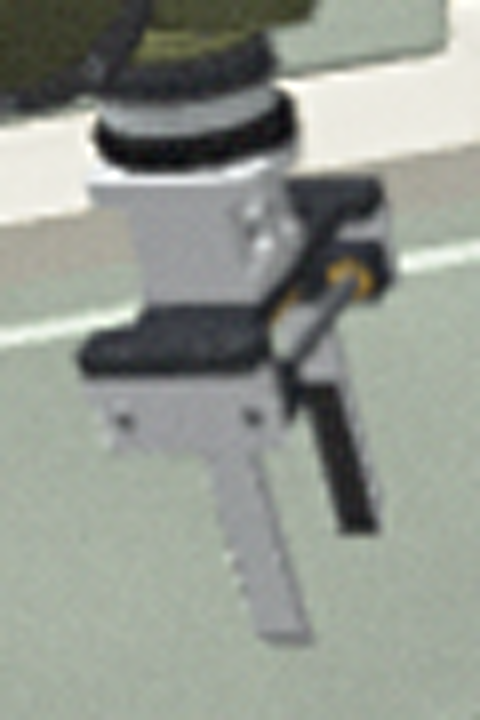

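The jaws shut to 28 mm, above the disc. In the side view (tips near 239,222 and 249,227) the depth puts the fingertips at z≈0.03 m, while the state reads 0.005. At the start it was 0.206 against 0.181, so the reported TCP sits about 25 mm below the real tips. I'll settle this by touch, with the jaws open around the disc.

Emit:
{"api": "servo_tool", "payload": {
  "motion": [-8, 0, 0, 0, -8, 0, 0, 0, -8, 0, 0, 0, -4, 0, 0, 0, 4, 0, 0, 0, 10, 0, 0, 0, 14, 0, 0, 0, 14, 0, 0, 0],
  "gripper": 0.65
}}

```text
time_s: 4.6
ee_pos: [0.4714, -0.0567, -0.0094]
eef_rot: [1.15, 1.57, 2.949]
force: [-0.3, -0.1, 0.2]
grip_width: 0.061
```

Emit:
{"api": "servo_tool", "payload": {
  "motion": [2, 0, 0, 0, 3, 0, 0, 0, 3, 0, 0, 0]
}}

```text
time_s: 4.97
ee_pos: [0.4716, -0.0567, -0.012]
eef_rot: [-1.931, 1.571, -0.132]
force: [-0.3, -0.2, 0.3]
grip_width: 0.0611
```

```bash
python3 -c "
from h import *
c=cam('side');save(c,'s3.png',(220,180,280,245),12)
"; python3 go.py .4714 -.0562 -.02 103
```

```text
d [8.  0.1 0.6] turn 0.1 | cur [ 0.4716 -0.0567 -0.012 ] 103.1 q6 -2.0 grip 0.0607 t 5.0 F [ 0.7 -0.2 -0.2]
```

View pics/s3.png

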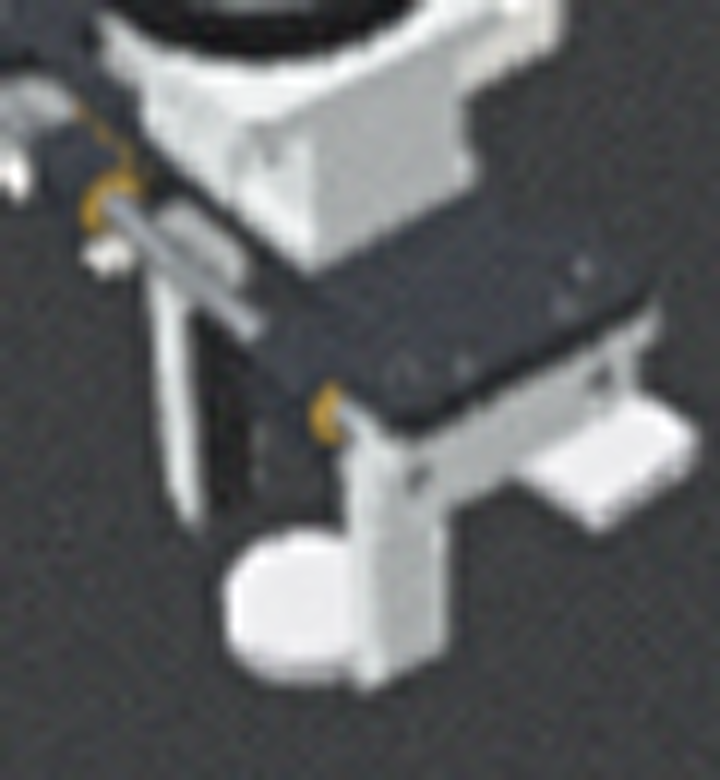

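Emit:
{"api": "servo_tool", "payload": {
  "motion": [2, 0, 0, 0, 4, 0, 0, 0, 4, 0, 0, 0]
}}

```text
time_s: 5.4
ee_pos: [0.4715, -0.0567, -0.0162]
eef_rot: [1.119, 1.57, 2.918]
force: [0.4, 0.3, 0.4]
grip_width: 0.0612
```

Emit:
{"api": "servo_tool", "payload": {
  "motion": [2, 0, 0, 0, 3, 0, 0, 0, 3, 0, 0, 0]
}}

```text
time_s: 5.78
ee_pos: [0.4716, -0.0567, -0.0191]
eef_rot: [1.169, 1.571, 2.968]
force: [-0.2, 1.3, 0.0]
grip_width: 0.0612
```

Emit:
{"api": "servo_tool", "payload": {
  "motion": [1, 0, 0, 0, 2, 0, 0, 0, 2, 0, 0, 0]
}}

```text
time_s: 6.15
ee_pos: [0.4716, -0.0567, -0.0211]
eef_rot: [1.27, 1.571, 3.069]
force: [-0.7, -0.4, -0.1]
grip_width: 0.0613
```

Emit:
{"api": "servo_tool", "payload": {
  "motion": [1, 0, 0, 0, 1.5, 0, 0, 0, 1.5, 0, 0, 0]
}}

```text
time_s: 6.52
ee_pos: [0.4716, -0.0567, -0.0226]
eef_rot: [2.144, 1.571, -2.34]
force: [-0.8, -0.4, 0.7]
grip_width: 0.0613
```

Emit:
{"api": "servo_tool", "payload": {
  "motion": [1, 0, 0, 0, 1.5, 0, 0, 0, 1.5, 0, 0, 0]
}}

```text
time_s: 6.9
ee_pos: [0.4716, -0.0567, -0.0241]
eef_rot: [1.139, 1.571, 2.938]
force: [-0.5, 0.6, 0.2]
grip_width: 0.0611
```

Emit:
{"api": "servo_tool", "payload": {
  "motion": [1, 0, 0, 0, 1.5, 0, 0, 0, 1.5, 0, 0, 0]
}}

```text
time_s: 7.28
ee_pos: [0.4718, -0.0567, -0.0244]
eef_rot: [-2.066, 1.57, -0.267]
force: [-7.6, 0.8, 21.9]
grip_width: 0.0615
```

Bench contact at reported z = -0.0244, so tip height = reported z + 24.5 mm. I'll use this offset from here.

Emit:
{"api": "servo_tool", "payload": {
  "motion": [-4, 0, 0, 0, -7, 0, 0, 0, -7, 0, 0, 0, -7, 0, 0, 0, -7, 0, 0, 0, -7, 0, 0, 0],
  "gripper": 0.3,
  "force": 10
}}

```text
time_s: 8.02
ee_pos: [0.4718, -0.0567, -0.0183]
eef_rot: [-1.949, 1.57, -0.15]
force: [-1.9, 0.3, 7.0]
grip_width: 0.0393
```

Emit:
{"api": "servo_tool", "payload": {
  "motion": [0, 0, 0, 0, 0, 0, 0, 0, -20, 0, 0, 0, -35, 0, 0, 10, -35, 0, 0, 20, -35, 0, 0, 30, -35, 0, 0, 40, -35, 0, 0, 50, -35, 0, 0, 60, -35, 0, 0, 70, -35, 0, 0, 80, -35, 0, 0, 90, -20, 0, 0, 90, 0, 0, 0, 90, 0, 0, 0, 90],
  "gripper": 0.65
}}

```text
time_s: 9.9
ee_pos: [0.4703, -0.0565, -0.0204]
eef_rot: [2.722, 1.567, 2.954]
force: [-0.5, -0.1, -0.1]
grip_width: 0.061
```

Emit:
{"api": "servo_tool", "payload": {
  "motion": [0, 0, 0, 0, 0, 0, 0, 0, 0, 0, 0, 0, 0, 0, 0, 0],
  "gripper": 0.3
}}

```text
time_s: 10.4
ee_pos: [0.4719, -0.0568, -0.0181]
eef_rot: [-0.468, 1.57, -0.239]
force: [-0.7, 0.7, 4.5]
grip_width: 0.0392
```

Emit:
{"api": "servo_tool", "payload": {
  "motion": [0, 0, 0, 0, 0, 0, 0, 0, -20, 0, 0, 0, -70, 30, 0, 0, -120, 80, 0, 0, -130, 130, 0, 0, -130, 170, 0, 0, -130, 170, 0, 0],
  "gripper": 0.65
}}

```text
time_s: 11.4
ee_pos: [0.4325, 0.1107, 0.1116]
eef_rot: [0.274, 1.57, 0.506]
force: [0.4, -0.2, 0.3]
grip_width: 0.0613
```

```bash
python3 meas.py; python3 go.py .4719 -.0568 -.0185 13
```

```text
top
[275.3 113. ] [ 0.7557 -0.0379] (np.float64(757.4), np.float64(-35.9)) [48.5 69.2] 73.9 323 0.0368
[327.2 182. ] [ 0.5784 -0.1614] (np.float64(578.4), np.float64(-161.3)) [35.6 35.1] 15.3 206 0.0104
[276.9 191.4] [ 0.5567 -0.0373] (np.float64(556.5), np.float64(-37.3)) [35.5 35.2] 20.2 208 0.0102
[327.4 225.1] [ 0.4726 -0.1575] (np.float64(473.0), np.float64(-156.8)) [38.8 38.7] 89.3 224 0.0103
[285.3 226.2] [ 0.4712 -0.0558] (np.float64(471.8), np.float64(-55.0)) [38.9 38.7] 89.3 224 0.0105
side
[180.  144.3] [0.4278 0.4519] (np.float64(430.7), np.float64(467.9)) [ 39.2 152.9] 10.3 123 0.2499
[219.  146.6] [0.5526 0.3722] (np.float64(551.3), np.float64(365.2)) [180.8  35.2] 78.5 150 0.1734
[191.8 157. ] [0.4427 0.353 ] (np.float64(448.0), np.float64(386.1)) [197.1 170.9] 48.5 328 0.1163
[279.  145.5] [0.7528 0.2801] (np.float64(753.4), np.float64(281.5)) [95.9 75.2] 50.0 294 0.0045
[269.5 216.8] [ 0.5558 -0.0425] (np.float64(555.7), np.float64(-42.1)) [41.6 40.9] 19.5 135 0.0088
[245.3 229.9] [ 0.4706 -0.0604] (np.float64(469.9), np.float64(-60.0)) [47.6 39.8] 65.8 153 0.0092
[296.5 242.6] [ 0.5774 -0.1661] (np.float64(577.7), np.float64(-165.8)) [41.3 39.8] 13.3 164 0.0089
[260.9 254.5] [ 0.4719 -0.1618] (np.float64(472.2), np.float64(-161.6)) [45.  37.5] 64.1 181 0.009
d [ 129.8 -170.     0.3] turn 0.1 | cur [0.433  0.1087 0.1113] 13.1 q6 -0.07 grip 0.0612 t 11.5 F [-0.3 -0.3  1. ]
```

Emit:
{"api": "servo_tool", "payload": {
  "motion": [0, -50, 0, 0, 0, -110, 0, 0, 20, -150, 0, 0, 70, -170, 0, 0, 110, -170, 0, 0, 129.8, -170, 0, 0, 129.8, -170, 0, 0, 129.8, -170, 0, 0]
}}

```text
time_s: 12.5
ee_pos: [0.4721, -0.0574, -0.0176]
eef_rot: [-0.459, 1.57, -0.231]
force: [0.4, 0.2, 0.6]
grip_width: 0.0614
```

Emit:
{"api": "servo_tool", "payload": {
  "motion": [0, 0, 0, 0, 0, 0, 0, 0, 0, 0, 0, 0, 0, 0, 0, 0, -20, 0, 0, 0, -60, 0, 0, 0, -60, 0, 0, 0],
  "gripper": 0.3,
  "force": 20
}}

```text
time_s: 13.38
ee_pos: [0.473, -0.057, 0.0439]
eef_rot: [-0.427, 1.566, -0.199]
force: [-1.1, 0.3, -0.9]
grip_width: 0.039
```

```bash
python3 go.py .493 .1723 .041 13.1
```

```text
d [  2.8 218.8  71.4] turn -0.0 | cur [ 0.473  -0.057   0.0439] 13.1 q6 -0.43 grip 0.039 t 13.4 F [-1.1  0.3 -0.9]
```

Emit:
{"api": "servo_tool", "payload": {
  "motion": [0, 30, 10, 0, 0, 80, 26, 0, 0, 130, 43, 0, 0, 180, 60, 0, 0, 210, 70, 0, 3, 219, 72, 0, 3, 219, 72, 0, 3, 219, 72, 0, 3, 219, 72, 0]
}}

```text
time_s: 14.5
ee_pos: [0.4922, 0.172, 0.0387]
eef_rot: [-1.182, 1.571, -0.954]
force: [-0.2, -0.3, -0.4]
grip_width: 0.0387
```

```bash
python3 go.py .493 .1723 -.003 13.1; python3 -c "
from h import *
c=cam('side');save(c,'s4.png',(190,110,290,210),7)
"
```

```text
d [41.7  0.1  0.8] turn -0.1 | cur [0.4922 0.172  0.0387] 13.0 q6 0.04 grip 0.0387 t 14.5 F [-0.2 -0.3 -0.4]
```

View pics/s4.png

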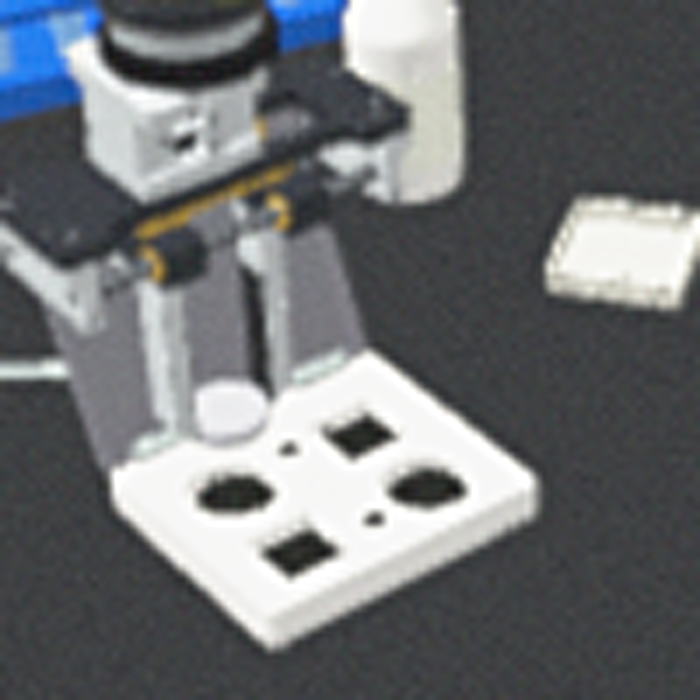

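Emit:
{"api": "servo_tool", "payload": {
  "motion": [15, 0, 0.8, 0, 28, 0, 0.8, 0, 33, 0, 0.8, 0, 36, 0, 0.8, 0, 36, 0, 0.8, 0]
}}

```text
time_s: 15.18
ee_pos: [0.4929, 0.1731, 0.0026]
eef_rot: [-2.919, 1.571, -2.69]
force: [0.2, -0.7, -0.6]
grip_width: 0.0387
```

Emit:
{"api": "servo_tool", "payload": {
  "motion": [1, 0, 0, 0, 2, 0, 0, 0, 2, 0, 0, 0]
}}

```text
time_s: 15.55
ee_pos: [0.4929, 0.1731, 0.0007]
eef_rot: [0.224, 1.571, 0.452]
force: [0.4, -0.3, 0.2]
grip_width: 0.0387
```

Emit:
{"api": "servo_tool", "payload": {
  "motion": [1, 0, 0, 0, 2, 0, 0, 0, 2, 0, 0, 0]
}}

```text
time_s: 15.92
ee_pos: [0.4929, 0.1731, -0.0014]
eef_rot: [-3.088, 1.571, -2.859]
force: [-0.6, 0.3, 0.5]
grip_width: 0.0389
```

Emit:
{"api": "servo_tool", "payload": {
  "motion": [1, -0.3, 0, 0, 2, -0.6, 0, 0, 2, -0.6, 0, 0]
}}

```text
time_s: 16.3
ee_pos: [0.493, 0.1724, -0.0035]
eef_rot: [-3.022, 1.571, -2.793]
force: [0.2, 0.4, -1.2]
grip_width: 0.0388
```

Emit:
{"api": "servo_tool", "payload": {
  "motion": [0, 0, 0, 0, 0, 0, 0, 0, 0, 0, 0, 0, -20, 0, 0, 0, -60, 0, 0, 0, -100, 0, 0, 0, -100, -10, 0, 0, -100, -50, 0, 0, -100, -110, 0, 0, -100, -170, 0, 0, -100, -220, 0, 0, -100, -220, 0, 0],
  "gripper": 0.52
}}

```text
time_s: 17.8
ee_pos: [0.5426, -0.0448, 0.0953]
eef_rot: [2.941, 1.569, -3.118]
force: [0.1, 0.3, -0.4]
grip_width: 0.0488
```

```bash
python3 meas.py; python3 -c "
from h import *
c=cam('top');save(c,'t5.png',(110,150,350,260),3.3)
c=cam('side');save(c,'s5.png',(180,110,320,260),5)
"; python3 go.py .4733 -.1585 .0755 13
```

```text
top
[274.3 118.2] [ 0.7422 -0.035 ] (np.float64(742.2), np.float64(-35.8)) [37.  38.2] 38.7 186 0.0082
[119.9 255.9] [0.4062 0.3411] (np.float64(404.1), np.float64(330.8)) [ 36.8 186.3] 64.7 328 0.0049
side
[269.5 216.8] [ 0.5558 -0.0424] (np.float64(555.7), np.float64(-41.8)) [43.8 41.8] 20.6 140 0.0095
[296.5 242.5] [ 0.5775 -0.1659] (np.float64(577.8), np.float64(-165.6)) [41.1 41.1] 10.9 166 0.009
[260.9 254.5] [ 0.4719 -0.1618] (np.float64(472.2), np.float64(-161.6)) [45.  37.5] 64.1 181 0.0094
d [ 20.7 -98.8 -94.1] turn 0.1 | cur [ 0.5425 -0.0409  0.0961] 13.1 q6 -0.37 grip 0.0485 t 18.0 F [-0.1  0.1 -0.1]
```

View pics/t5.png

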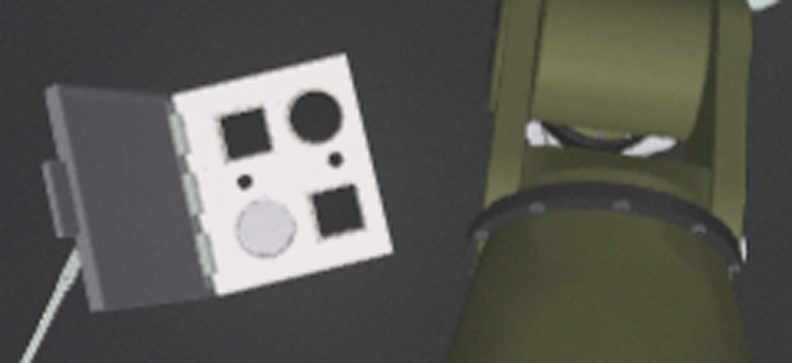

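View pics/s5.png

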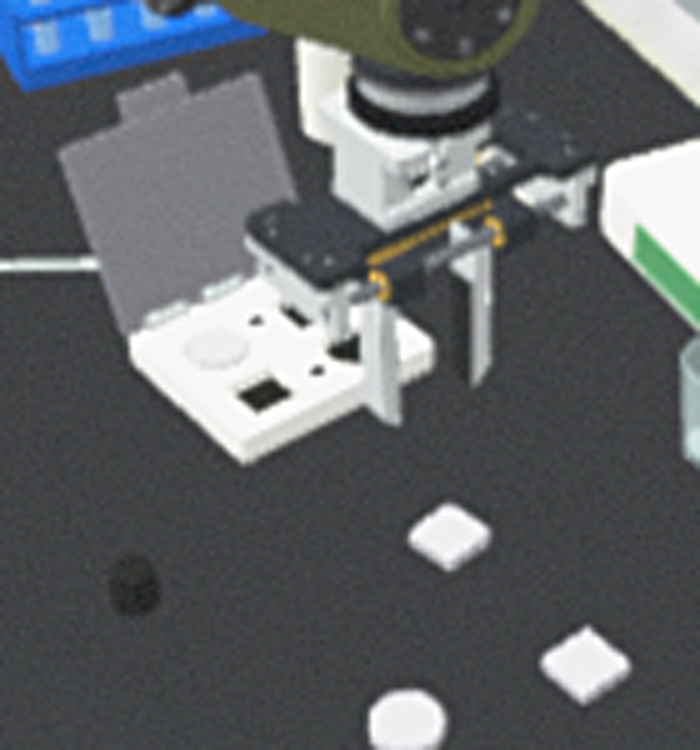

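Disc 1 is seated in the round recess near the hinge (top view 265,228). Next is plate at (0.557,-0.038), angle 20°.

```bash
python3 go.py .5574 -.0383 -.0185 20.2
```

```text
d [114.6  -0.9  15.2] turn -7.1 | cur [ 0.5425 -0.0409  0.0961] 13.1 q6 -0.37 grip 0.0485 t 18.0 F [-0.1  0.1 -0.1]
```

Emit:
{"api": "servo_tool", "payload": {
  "motion": [20, -1, 15, -7, 50, -1, 15, -7, 90, -1, 15, -7, 108, -1, 15, -7, 114.5, -1, 15, -7, 114.5, -1, 15, -7, 114.5, -1, 15, -7]
}}

```text
time_s: 18.88
ee_pos: [0.5584, -0.0394, -0.0167]
eef_rot: [-0.495, 1.569, -0.144]
force: [0.1, 0.2, 0.5]
grip_width: 0.0489
```

Emit:
{"api": "servo_tool", "payload": {
  "motion": [0, 0, 0, 0, 0, 0, 0, 0, 0, 0, 0, 0, 0, 0, 0, 0, -20, 0, 0, 0, -60, 0, 0, 0, -60, 0, 0, 0],
  "gripper": 0.3
}}

```text
time_s: 19.75
ee_pos: [0.5592, -0.0396, 0.0446]
eef_rot: [-0.494, 1.566, -0.143]
force: [0.7, 0.2, -0.6]
grip_width: 0.0332
```

```bash
python3 go.py .5629 .1882 .041 13.1;python3 -c "
from h import *
c=cam('side');save(c,'s6.png',(230,150,330,240),7)
"
```

```text
d [  3.5 212.6  81.7] turn 7.0 | cur [ 0.5592 -0.0396  0.0446] 20.1 q6 -0.49 grip 0.0332 t 19.8 F [ 0.7  0.2 -0.6]
```

View pics/s6.png

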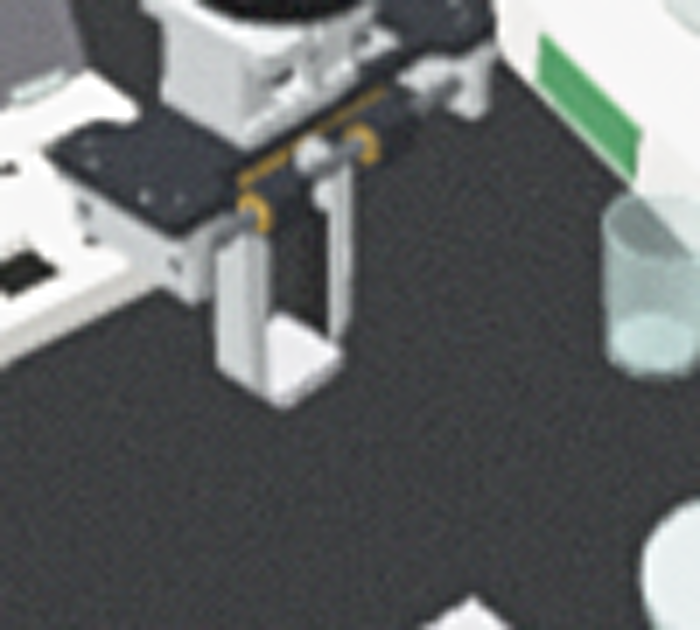

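Emit:
{"api": "servo_tool", "payload": {
  "motion": [0, 30, 12, 2, 0, 80, 31, 4, 0, 130, 50, 6, 0, 175, 67, 7, 0, 203, 78, 7, 3, 212, 81.5, 7, 3, 212, 81.5, 7, 3, 212, 81.5, 7, 3, 212, 81.5, 7, 3, 212, 81.5, 7, 3, 212, 81.5, 7]
}}

```text
time_s: 21.18
ee_pos: [0.5615, 0.1875, 0.0392]
eef_rot: [-0.001, 1.571, 0.228]
force: [-0.4, 0.5, -0.7]
grip_width: 0.0335
```

```bash
python3 go.py .563 .1878 .0015 13.1;python3 -c "
from h import *
c=cam('side');save(c,'s7.png',(190,110,290,210),7)
"
```

```text
d [37.7 -0.   1.5] turn -0.0 | cur [0.5615 0.1875 0.0392] 13.1 q6 0.03 grip 0.0335 t 21.2 F [-0.4  0.5 -0.7]
```

View pics/s7.png

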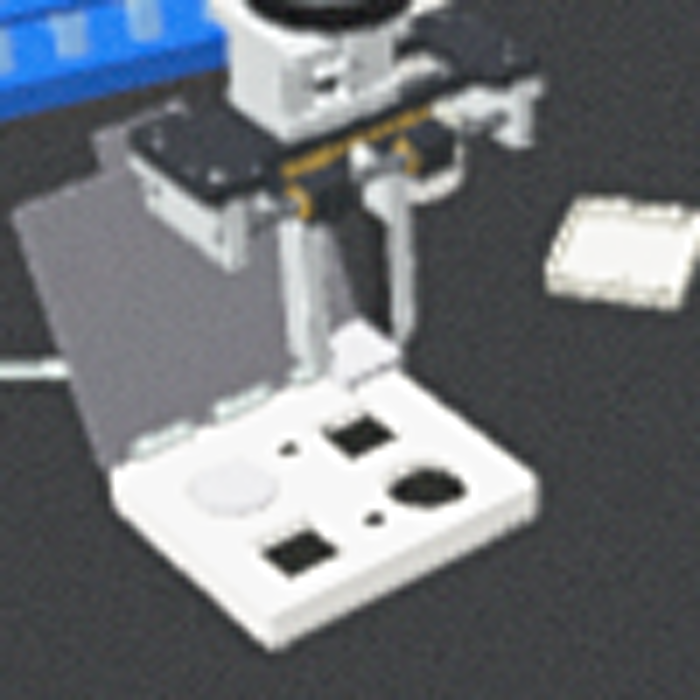

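Emit:
{"api": "servo_tool", "payload": {
  "motion": [15, 0, 1.5, 0, 27, 0, 1.5, 0, 33, 0, 1.5, 0, 37, 0, 1.5, 0, 37, 0, 1.5, 0, 37, 0, 1.5, 0]
}}

```text
time_s: 21.98
ee_pos: [0.5631, 0.1881, 0.0025]
eef_rot: [0.005, 1.57, 0.234]
force: [0.4, -0.0, -0.2]
grip_width: 0.0333
```

Emit:
{"api": "servo_tool", "payload": {
  "motion": [1, 0, 0, 0, 2, 0, 0, 0, 2, 0, 0, 0]
}}

```text
time_s: 22.35
ee_pos: [0.5629, 0.1881, 0.0001]
eef_rot: [3.04, 1.571, -3.015]
force: [0.0, -0.2, -0.0]
grip_width: 0.0332
```

Emit:
{"api": "servo_tool", "payload": {
  "motion": [1, 0, 0, 0, 2, 0, 0, 0, 2, 0, 0, 0]
}}

```text
time_s: 22.72
ee_pos: [0.5628, 0.1881, -0.002]
eef_rot: [-3.137, 1.571, -2.908]
force: [0.1, 0.1, -0.1]
grip_width: 0.0333
```

Emit:
{"api": "servo_tool", "payload": {
  "motion": [1.5, 0, 0, 0, 1.5, 0, 0, 0]
}}

```text
time_s: 22.98
ee_pos: [0.5628, 0.188, -0.0035]
eef_rot: [-3.113, 1.571, -2.885]
force: [-0.1, 0.4, -0.4]
grip_width: 0.0333
```

Emit:
{"api": "servo_tool", "payload": {
  "motion": [0, 0, 0, 0, 0, 0, 0, 0, 0, 0, 0, 0, -20, 0, 0, 0, -60, 0, 0, 0, -100, 0, 0, 0, -100, -10, 0, 0, -100, -50, -10, 0, -100, -110, -30, 0, -100, -170, -60, 0, -100, -220, -80, 0, -100, -220, -80, 0, -100, -220, -80, 0, -100, -220, -80, 0],
  "gripper": 0.6
}}

```text
time_s: 24.72
ee_pos: [0.5349, -0.0433, 0.0965]
eef_rot: [2.509, 1.57, 2.739]
force: [0.4, -0.6, 0.4]
grip_width: 0.0564
```

```bash
python3 meas.py; python3 -c "
from h import *
c=cam('top');save(c,'t8.png',(110,150,350,260),3.3)
c=cam('side');save(c,'s8.png',(180,110,320,260),5)
"; python3 go.py .4733 -.1585 -.0185 13
```

```text
top
[274.3 118.1] [ 0.7423 -0.0351] (np.float64(742.3), np.float64(-35.0)) [37.8 37.4] 29.0 187 0.0091
[119.9 255.8] [0.4065 0.341 ] (np.float64(404.1), np.float64(330.8)) [ 36.8 186.3] 64.7 328 0.0051
side
[112.1   3.7] [0.507 2.615] (np.float64(529.6), np.float64(2597.8)) [120.  429.2] 13.0 139 0.3105
[273.1 168.5] [0.6705 0.1636] (np.float64(661.1), np.float64(160.6)) [174.2  51.3] 71.4 145 0.192
[296.5 242.5] [ 0.5775 -0.1658] (np.float64(577.6), np.float64(-165.3)) [40.6 42.4] 9.2 168 0.0086
[260.9 254.6] [ 0.4718 -0.162 ] (np.float64(472.2), np.float64(-161.6)) [45.  37.5] 64.1 183 0.0093
d [115.1 -97.9 -86.1] turn 0.2 | cur [ 0.5349 -0.0436  0.0966] 13.2 q6 -0.38 grip 0.0562 t 24.9 F [ 0.7  0.2 -0.2]
```

View pics/t8.png

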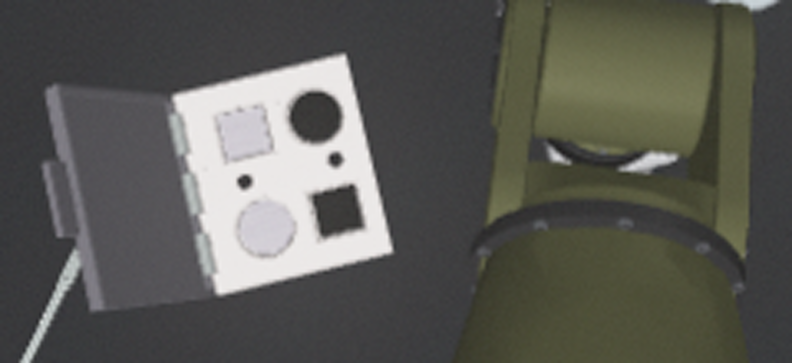

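View pics/s8.png

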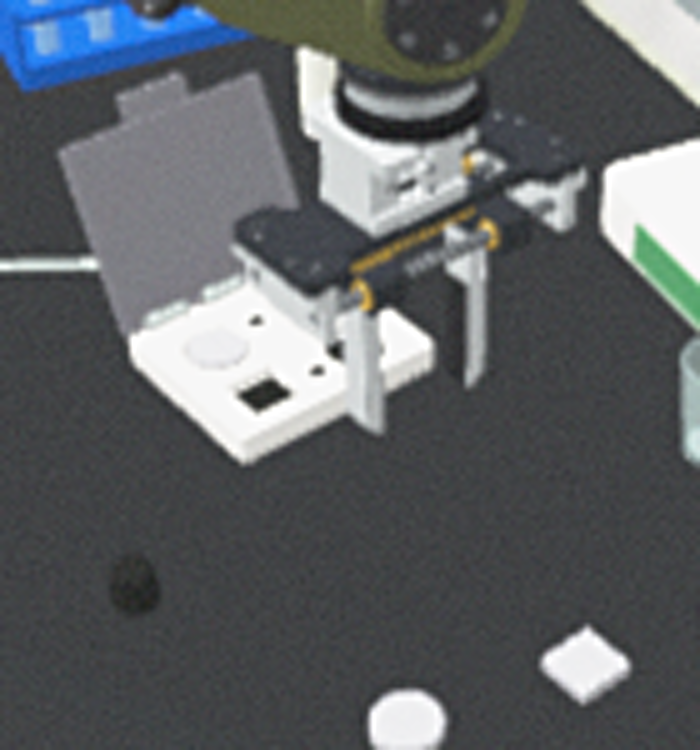

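Plate 1 is seated flat (top view 245,133). The side view shows disc 2 and plate 2 unmoved. Next is disc 2.

Emit:
{"api": "servo_tool", "payload": {
  "motion": [0, -30, -30, 0, 0, -70, -60, 0, 30, -95, -84, 0, 80, -98, -86, 0, 108, -98, -86, 0, 115, -98, -86, 0, 115, -98, -86, 0, 115, -98, -86, 0, 115, -98, -86, 0]
}}

```text
time_s: 26.05
ee_pos: [0.4738, -0.1594, -0.0174]
eef_rot: [-0.618, 1.569, -0.39]
force: [0.8, -1.1, 0.8]
grip_width: 0.0562
```

Emit:
{"api": "servo_tool", "payload": {
  "motion": [0, 0, 0, 0, 0, 0, 0, 0, 0, 0, 0, 0, 0, 0, 0, 0],
  "gripper": 0.3
}}

```text
time_s: 26.55
ee_pos: [0.4733, -0.1593, -0.0182]
eef_rot: [-0.593, 1.571, -0.364]
force: [-0.4, 0.3, 2.9]
grip_width: 0.0388
```

Emit:
{"api": "servo_tool", "payload": {
  "motion": [-20, 0, 0, 0, -60, 0, 0, 0, -60, 0, 0, 0, -60, 0, 0, 0]
}}

```text
time_s: 27.05
ee_pos: [0.4728, -0.1591, 0.041]
eef_rot: [2.552, 1.57, 2.78]
force: [-0.2, -0.0, -1.1]
grip_width: 0.0392
```

```bash
python3 go.py .5746 .1369 .041 13.1
```

```text
d [ -0.  265.3 166.1] turn -0.0 | cur [ 0.4728 -0.1591  0.041 ] 13.1 q6 -0.63 grip 0.0392 t 27.1 F [-0.2 -0.  -1.1]
```

Emit:
{"api": "servo_tool", "payload": {
  "motion": [0, 30, 20, 0, 0, 75, 47, 0, 0, 120, 75, 0, 0, 165, 103, 0, 0, 210, 132, 0, 0, 245, 154, 0, 0, 264.5, 166, 0, 0, 264.5, 166, 0, 0, 264.5, 166, 0, 0, 264.5, 166, 0, 0, 264.5, 166, 0]
}}

```text
time_s: 28.42
ee_pos: [0.575, 0.1352, 0.0418]
eef_rot: [-0.707, 1.571, -0.48]
force: [0.5, 0.5, -0.4]
grip_width: 0.0386
```

```bash
python3 go.py .5748 .1361 .0015 13.1
```

```text
d [40.3  0.9  0. ] turn -0.1 | cur [0.575  0.1352 0.0418] 13.0 q6 -0.06 grip 0.0386 t 28.4 F [ 0.5  0.5 -0.4]
```

Emit:
{"api": "servo_tool", "payload": {
  "motion": [15, 0.8, 0, 0, 29, 0.8, 0, 0, 36, 0.8, 0, 0, 40, 0.8, 0, 0, 40, 0.8, 0, 0, 40, 0.8, 0, 0]
}}

```text
time_s: 29.18
ee_pos: [0.5751, 0.1368, 0.002]
eef_rot: [-0.085, 1.57, 0.143]
force: [-0.3, 0.5, -0.3]
grip_width: 0.0383
```

Emit:
{"api": "servo_tool", "payload": {
  "motion": [1, 0, 0, 0, 2, 0, 0, 0, 2, 0, 0, 0]
}}

```text
time_s: 29.55
ee_pos: [0.5748, 0.1367, -0.0004]
eef_rot: [2.793, 1.571, 3.021]
force: [-0.5, -0.8, -1.4]
grip_width: 0.0391
```

Emit:
{"api": "servo_tool", "payload": {
  "motion": [1, 0, 0, 0, 2, 0, 0, 0, 2, 0, 0, 0]
}}

```text
time_s: 29.92
ee_pos: [0.5747, 0.1367, -0.0025]
eef_rot: [3.026, 1.571, -3.028]
force: [0.1, 0.2, 0.1]
grip_width: 0.0389
```

No force, so it is inside the recess. Release and retreat towards plate 2.

Emit:
{"api": "servo_tool", "payload": {
  "motion": [1, 0, 0, 0, 1, 0, 0, 0]
}}

```text
time_s: 30.18
ee_pos: [0.5748, 0.1367, -0.0034]
eef_rot: [-3.081, 1.571, -2.852]
force: [-0.9, 0.5, 0.2]
grip_width: 0.0388
```

Emit:
{"api": "servo_tool", "payload": {
  "motion": [0, 0, 0, 0, 0, 0, 0, 0, 0, 0, 0, 0, -20, 0, 0, 0, -60, 0, 0, 0, -100, 0, 0, 0, -100, -40, 0, 0, -100, -90, 0, 0, -100, -140, -10, 0, -100, -180, -20, 0, -100, -220, -30, 0, -100, -260, -40, 0, -100, -260, -40, 0, -100, -260, -40, 0],
  "gripper": 0.54
}}

```text
time_s: 31.92
ee_pos: [0.5949, -0.1251, 0.0976]
eef_rot: [-0.283, 1.57, -0.054]
force: [0.2, -0.1, -1.4]
grip_width: 0.051
```

```bash
python3 meas.py; python3 -c "
from h import *
c=cam('top');save(c,'t9.png',(110,150,350,260),3.3)
c=cam('side');save(c,'s9.png',(180,110,320,260),5)
"; python3 go.py .579 -.1624 -.0185 13.5
```

```text
top
[274.3 118.1] [ 0.7423 -0.0351] (np.float64(742.2), np.float64(-35.8)) [37.  38.2] 38.7 187 0.0078
[119.9 255.8] [0.4064 0.341 ] (np.float64(404.1), np.float64(330.8)) [ 36.8 186.3] 64.7 328 0.0052
side
[246.9 129.3] [0.6928 0.4373] (np.float64(700.7), np.float64(452.7)) [162.6  64.1] 67.3 260 0.0379
[296.6 242.5] [ 0.5775 -0.166 ] (np.float64(577.9), np.float64(-165.7)) [41.7 39.8] 13.3 165 0.0092
d [115.5 -33.1 -24.1] turn -0.3 | cur [ 0.5949 -0.1246  0.097 ] 13.2 q6 -0.5 grip 0.0508 t 32.1 F [0.6 0.1 0.5]
```

View pics/t9.png

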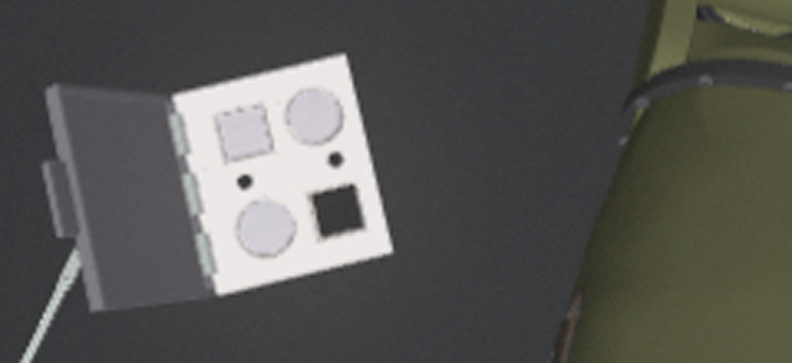

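View pics/s9.png

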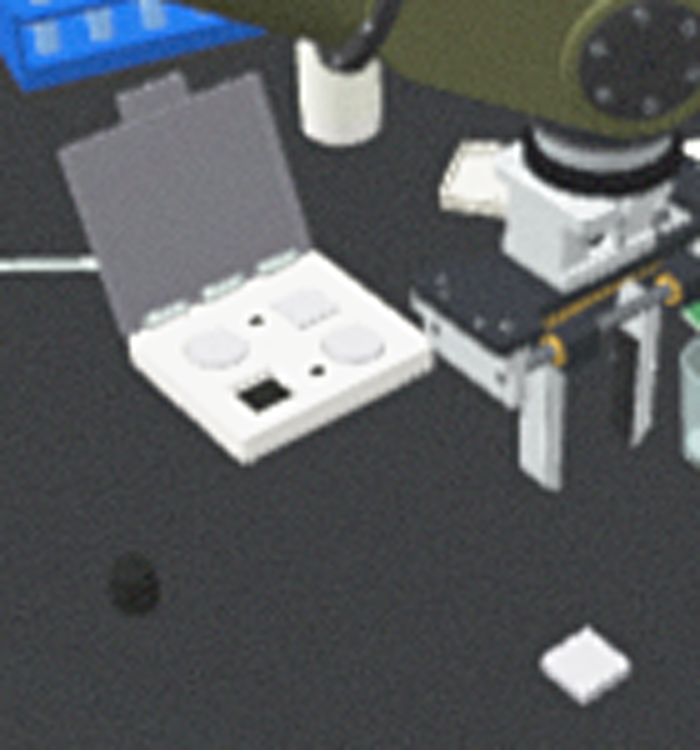

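Emit:
{"api": "servo_tool", "payload": {
  "motion": [20, -20, -15, 0, 50, -33, -24, 0, 90, -33, -24, 0, 109, -33, -24, 0, 115.5, -33, -24, 0, 115.5, -33, -24, 0, 115.5, -33, -24, 0]
}}

```text
time_s: 33.0
ee_pos: [0.5796, -0.1632, -0.0176]
eef_rot: [-0.562, 1.569, -0.334]
force: [0.3, -0.6, 0.1]
grip_width: 0.0509
```

Emit:
{"api": "servo_tool", "payload": {
  "motion": [0, 0, 0, 0, 0, 0, 0, 0, 0, 0, 0, 0, 0, 0, 0, 0],
  "gripper": 0.25
}}

```text
time_s: 33.5
ee_pos: [0.579, -0.1632, -0.0185]
eef_rot: [-0.547, 1.57, -0.318]
force: [-0.9, 0.8, 5.3]
grip_width: 0.0332
```

Emit:
{"api": "servo_tool", "payload": {
  "motion": [-20, 0, 0, 0, -60, 0, 0, 0, -60, 0, 0, 0, -60, 0, 0, 0]
}}

```text
time_s: 34.0
ee_pos: [0.5786, -0.1631, 0.0412]
eef_rot: [2.617, 1.571, 2.846]
force: [-0.5, -0.3, -1.1]
grip_width: 0.0331
```

```bash
python3 go.py .505 .1210 .041 13.1; python3 -c "
from h import *
c=cam('side');save(c,'s10.png',(240,160,360,260),6)
"
```

```text
d [ 2.000e-01  2.934e+02 -7.400e+00] turn -0.0 | cur [ 0.5786 -0.1631  0.0412] 13.1 q6 -0.56 grip 0.0331 t 34.0 F [-0.5 -0.3 -1.1]
```

View pics/s10.png

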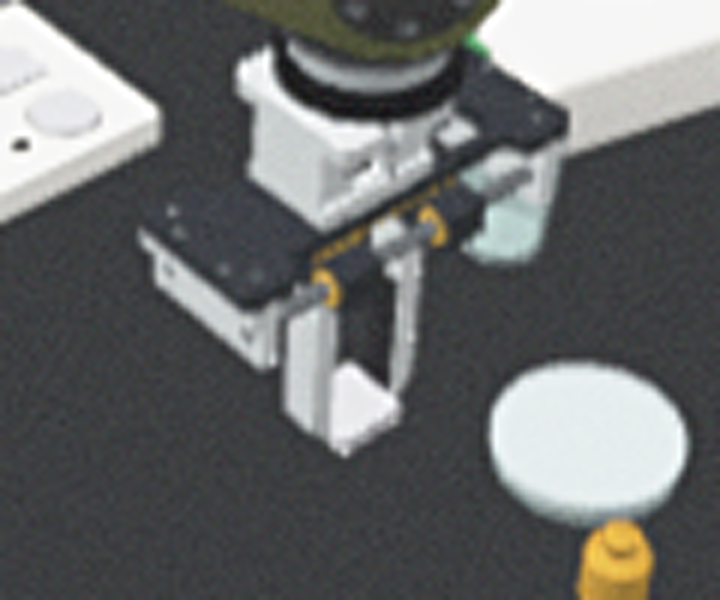

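Emit:
{"api": "servo_tool", "payload": {
  "motion": [0, 30, -1, 0, 0, 80, -2, 0, 0, 130, -3, 0, 0, 180, -5, 0, 0, 230, -6, 0, 0, 270, -7, 0, 0, 292.5, -7.5, 0, 0, 292.5, -7.5, 0, 0, 292.5, -7.5, 0, 0, 292.5, -7.5, 0, 0, 292.5, -7.5, 0]
}}

```text
time_s: 35.42
ee_pos: [0.5054, 0.1194, 0.0411]
eef_rot: [-2.96, 1.571, -2.732]
force: [-0.2, -0.1, -0.4]
grip_width: 0.0333
```

```bash
python3 go.py .5052 .1202 .0015 13.1
```

```text
d [39.6  0.8 -0. ] turn -0.1 | cur [0.5054 0.1194 0.0411] 13.0 q6 -0.07 grip 0.0333 t 35.4 F [-0.2 -0.1 -0.4]
```

Emit:
{"api": "servo_tool", "payload": {
  "motion": [15, 0.5, 0, 0, 29, 0.5, 0, 0, 36, 0.5, 0, 0, 40, 0.5, 0, 0, 40, 0.5, 0, 0, 40, 0.5, 0, 0]
}}

```text
time_s: 36.17
ee_pos: [0.5054, 0.1206, 0.0015]
eef_rot: [-0.064, 1.57, 0.164]
force: [-0.9, 1.4, -1.0]
grip_width: 0.0336
```

Emit:
{"api": "servo_tool", "payload": {
  "motion": [1, 0, 0, 0, 2, 0, 0, 0, 2, 0, 0, 0]
}}

```text
time_s: 36.55
ee_pos: [0.5052, 0.1205, -0.0009]
eef_rot: [-2.971, 1.571, -2.743]
force: [-0.1, -0.2, -0.8]
grip_width: 0.0335
```

Emit:
{"api": "servo_tool", "payload": {
  "motion": [1, 0, 0, 0, 2, 0, 0, 0, 2, 0, 0, 0]
}}

```text
time_s: 36.92
ee_pos: [0.5051, 0.1205, -0.0029]
eef_rot: [-2.966, 1.571, -2.738]
force: [0.3, 0.1, 0.2]
grip_width: 0.0338
```

Emit:
{"api": "servo_tool", "payload": {
  "motion": [0, 0, 0, 0, 0, 0, 0, 0, 0, 0, 0, 0, -20, 0, 0, 0, -60, 0, 0, 0, -110, 0, 0, 0, -160, -40, 0, 0, -200, -90, 0, 0, -210, -140, 0, 0, -210, -180, 0, 0, -210, -180, 0, 0, -210, -180, 0, 0],
  "gripper": 0.54
}}

```text
time_s: 38.42
ee_pos: [0.5457, -0.0542, 0.207]
eef_rot: [2.388, 1.57, 2.616]
force: [-0.1, 0.5, 1.3]
grip_width: 0.0509
```

```bash
python3 - <<'E'
from h import *
c=cam('top');save(c,'t11.png',(110,150,350,260),3.3)
c=cam('side');save(c,'s11.png',(180,110,320,260),5)
W=cloud(c)
# lid plane from side: grey px in lid region
C=np.array([.5325,.1607]); a=np.radians(13.07); ex=np.array([np.cos(a),np.sin(a)]); ey=np.array([-ex[1],ex[0]])
for n in('side','top'):
    W=cloud(cam(n)); L=np.dstack([(W[...,:2]-C)@ex,(W[...,:2]-C)@ey,W[...,2]])
    m=(abs(L[...,0])<.07)&(L[...,1]>.06)&(L[...,1]<.2)&(L[...,2]>.04)&(L[...,2]<.2)
    p=L[m]; print(n,len(p),p.min(0),p.max(0)); k=np.polyfit(p[:,2],p[:,1],1); print(k, 'theta',np.pi/2+np.arctan(k[0]))
E
python3 go.py .5 .3 .2 13
```

```text
side 1318 [-0.06948797  0.07312498  0.0401067 ] [0.06983456 0.1348367  0.15303407]
[0.45549291 0.06025121] theta 1.9982087616836486
top 2112 [-0.06993862  0.07657339  0.04001764] [0.06998013 0.1384631  0.15493576]
[0.47271541 0.06035897] theta 2.012378991568754
d [  7.2 355.   35.9] turn 0.2 | cur [ 0.5459 -0.0538  0.2072] 13.2 q6 -0.39 grip 0.0507 t 38.6 F [-1.  -0.3  0.3]
```

View pics/t11.png

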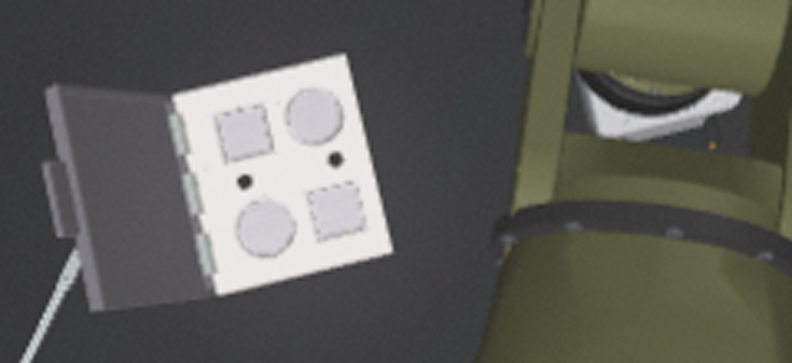

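View pics/s11.png

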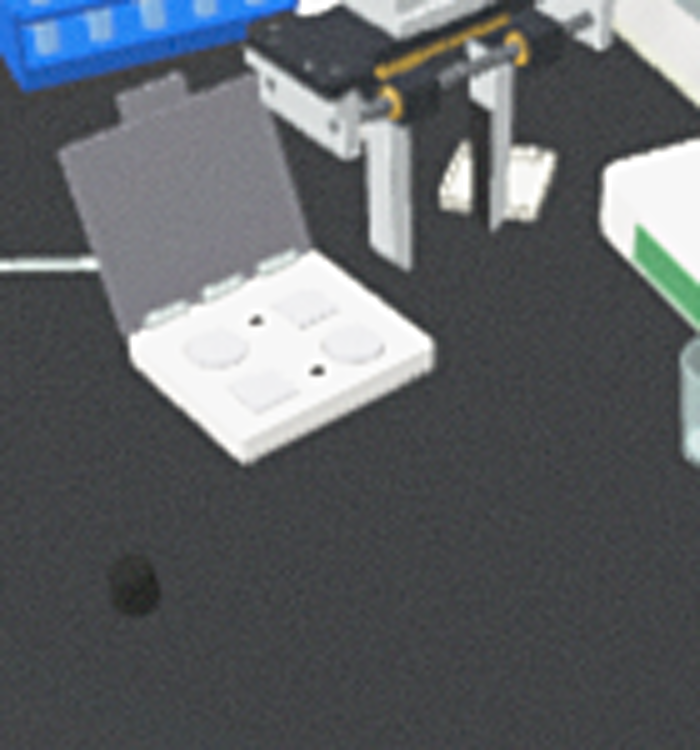

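All four coupons sit flat in matching recesses, and the lid is at θ≈2.0. Now I'll go behind the lid with the jaws shut, off-centre at carrier x≈+45 mm to clear the pins.

```bash
python3 go.py .5379 .3365 .2072 13.1
```

```text
d [  0.  381.9  81.1] turn 0.1 | cur [ 0.5459 -0.0538  0.2072] 13.2 q6 -0.39 grip 0.0507 t 38.6 F [-1.  -0.3  0.3]
```

Emit:
{"api": "servo_tool", "payload": {
  "motion": [0, 40, 8, 0, 0, 90, 20, 0, 0, 140, 30, 0, 0, 190, 40, 0, 0, 240, 50, 0, 0, 290, 60, 0, 0, 340, 72, 0, 0, 370, 79, 0, 0, 382, 81, 0, 0, 382, 81, 0, 40, 382, 81, 0, 90, 382, 81, 0, 120, 382, 81, 0, 126, 382, 81, 0, 126, 382, 81, 0, 126, 382, 81, 0],
  "gripper": 0
}}

```text
time_s: 40.62
ee_pos: [0.5391, 0.3357, 0.0829]
eef_rot: [0.236, 1.568, 0.464]
force: [0.5, -0.3, -0.7]
grip_width: 0.0004
```

```bash
python3 - <<'E'
from h import *
c=cam('side');save(c,'s12.png',(150,60,320,200),4.5)
C=np.array([.5325,.1607]); a=np.radians(13.07); ex=np.array([np.cos(a),np.sin(a)]); ey=np.array([-ex[1],ex[0]])
p=ctrl.get_obs()['ee_pos']; print((p[:2]-C)@ex,(p[:2]-C)@ey,p[2]+.0245)
E
python3 go.py .5379 .3365 .08 13.1
```

```text
0.045890743199702676 0.1690880556629151 0.10719593660336715
d [ 2.7  0.9 -0.9] turn -0.0 | cur [0.539  0.3358 0.0827] 13.1 q6 0.27 grip 0.0002 t 40.7 F [-0.6 -0.2 -0.3]
```

View pics/s12.png

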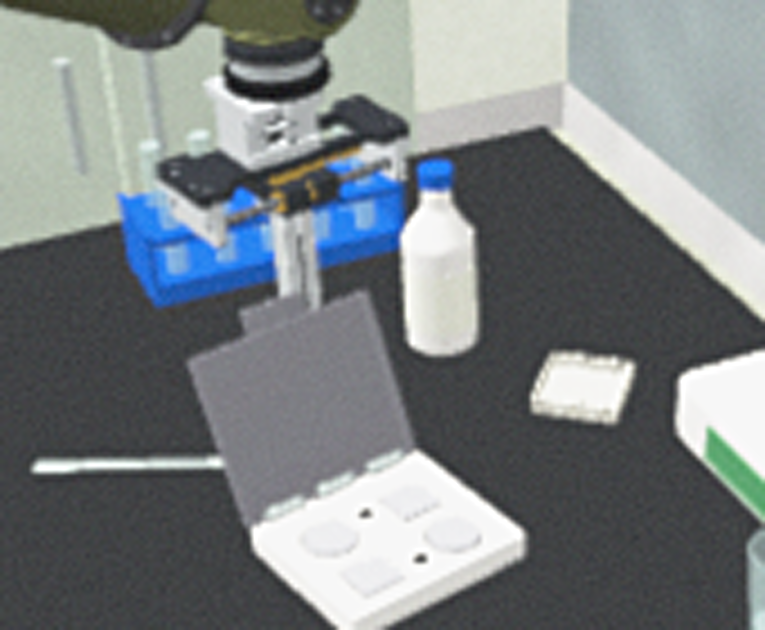

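Emit:
{"api": "servo_tool", "payload": {
  "motion": [0, -12, 0, 0, 0, -24, 0, 0, 0, -34, 0, 0, 0, -44, 0, 0, 0, -54, 0, 0, 0, -64, 0, 0, 0, -74, 0, 0, 0, -84, 0, 0, 0, -94, 0, 0, 0, -105, 0, 0, 0, -116, 0, 0, 0, -116, 0, 0]
}}

```text
time_s: 42.18
ee_pos: [0.5648, 0.2215, 0.081]
eef_rot: [-2.263, 1.57, -2.036]
force: [-0.7, -0.2, -0.3]
grip_width: 0.0006
```

```bash
cat > lid.py <<'E'
from h import *
C=np.array([.5325,.1607]); a=np.radians(13.07); ex=np.array([np.cos(a),np.sin(a)]); ey=np.array([-ex[1],ex[0]])
o=ctrl.get_obs();p=o['ee_pos']; print('xc,yc,z',((p[:2]-C)@ex).round(4),((p[:2]-C)@ey).round(4),(p[2]+.0245).round(4),o['force'].round(1))
E
python3 lid.py;python3 -c "
from h import *
c=cam('side');save(c,'s13.png',(150,60,320,200),4.5)"
```

```text
xc,yc,z 0.0452 0.0519 0.1055 [-0.7 -0.2 -0.3]
```

View pics/s13.png

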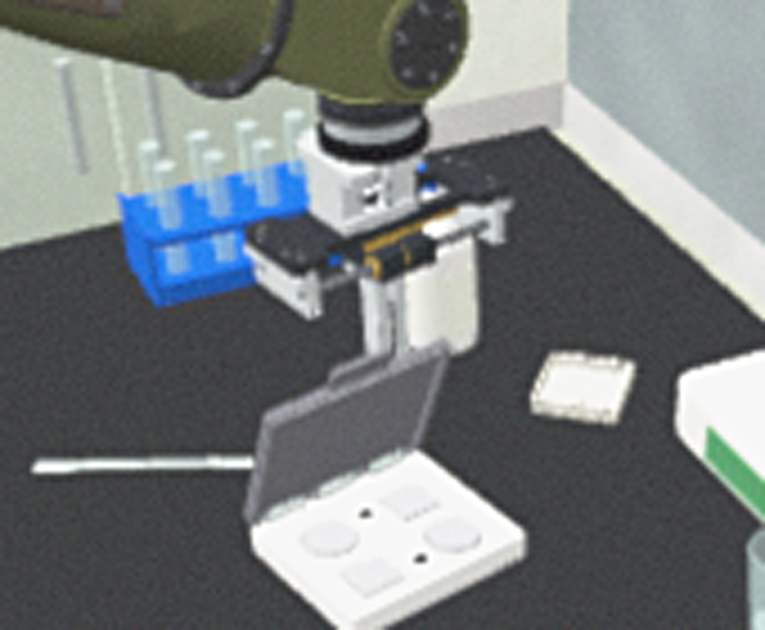

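Emit:
{"api": "servo_tool", "payload": {
  "motion": [2, -9, 0, 0, 5, -18, 0, 0, 7.5, -26, 0, 0, 10, -33, 0, 0, 12, -40, 0, 0, 15, -48, 0, 0, 19, -55, 0, 0, 24, -62, 0, 0, 29, -68, 0, 0, 35, -75, 0, 0, 41, -81, 0, 0, 49, -85, 0, 0, 57, -89, 0, 0, 57, -89, 0, 0]
}}

```text
time_s: 43.98
ee_pos: [0.5844, 0.1356, 0.0233]
eef_rot: [-3.096, 1.569, -2.868]
force: [-0.5, -0.1, -1.1]
grip_width: 0.0001
```

```bash
python3 lid.py;python3 -c "
from h import *
c=cam('side');save(c,'s14.png',(150,60,320,200),4.5)"
```

```text
xc,yc,z 0.0449 -0.0362 0.0478 [-0.5 -0.1 -1.1]
```

View pics/s14.png

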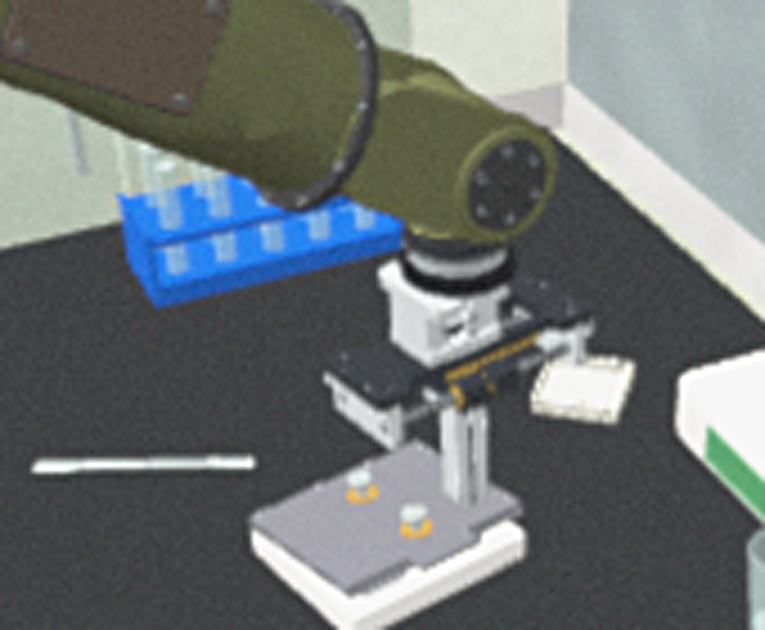

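Emit:
{"api": "servo_tool", "payload": {
  "motion": [5, -3, 0, 0, 9, -5, 0, 0, 12, -6, 0, 0, 14, -6, 0, 0, 15, -6, 0, 0, 15, -6, 0, 0]
}}

```text
time_s: 44.78
ee_pos: [0.5861, 0.1301, 0.0091]
eef_rot: [2.979, 1.571, -3.076]
force: [-0.0, 0.4, -0.3]
grip_width: 0.0004
```

Emit:
{"api": "servo_tool", "payload": {
  "motion": [0.5, 0, 0, 0, 1, 0, 0, 0, 1, 0, 0, 0]
}}

```text
time_s: 45.15
ee_pos: [0.5862, 0.1301, 0.0081]
eef_rot: [0.139, 1.571, 0.368]
force: [0.2, -0.2, 0.7]
grip_width: 0.0004
```

Emit:
{"api": "servo_tool", "payload": {
  "motion": [0.4, 0, 0, 0, 0.8, 0, 0, 0, 0.8, 0, 0, 0]
}}

```text
time_s: 45.52
ee_pos: [0.5862, 0.1301, 0.0078]
eef_rot: [-0.162, 1.571, 0.066]
force: [-1.1, -0.6, 4.4]
grip_width: 0.0005
```

Emit:
{"api": "servo_tool", "payload": {
  "motion": [0.4, 0, 0, 0, 0.8, 0, 0, 0, 0.8, 0, 0, 0]
}}

```text
time_s: 45.9
ee_pos: [0.5863, 0.1301, 0.0077]
eef_rot: [-0.19, 1.57, 0.039]
force: [-5.3, -1.5, 12.3]
grip_width: 0.0006
```

Emit:
{"api": "servo_tool", "payload": {
  "motion": [-20, 0, 0, 0, -60, 0, 0, 0, -110, 0, 0, 0, -160, -40, 0, 0, -180, -90, 0, 0, -180, -140, 0, 0, -180, -190, 0, 0, -180, -230, 0, 0, -180, -230, 0, 0, -180, -230, 0, 0]
}}

```text
time_s: 47.15
ee_pos: [0.6381, -0.0933, 0.1871]
eef_rot: [0.123, 1.57, 0.352]
force: [0.5, 0.1, 0.6]
grip_width: 0.0002
```

Run:
```python
from h import *
c=cam('top');save(c,'t15.png',(110,150,480,300),2.1);save(c,'t15b.png',(150,150,240,250),7); W=cloud(c)
c2=cam('side');save(c2,'s15.png');W2=cloud(c2)
C=np.array([.5325,.1607]); a=np.radians(13.07); ex=np.array([np.cos(a),np.sin(a)]); ey=np.array([-ex[1],ex[0]])
for W in (W,W2):
    L=np.dstack([(W[...,:2]-C)@ex,(W[...,:2]-C)@ey,W[...,2]])
    for yc in (-.06,-.02,.0,.04,.055):
        m=(abs(L[...,0])<.06)&(abs(L[...,0])>.02)&(abs(L[...,1]-yc)<.008); print(yc,np.nanmedian(L[m][:,2]).round(4),end=' ')
    m=(abs(L[...,0])<.03)&(abs(L[...,1])<.065)&(L[...,2]>.041); p=L[m];print(); 
    for s in (p[:,1]>0,p[:,1]<0): print(p[s].mean(0).round(4),p[s].max(0).round(4),s.sum())
```

```text
-0.06 0.0323 -0.02 0.0324 0.0 0.0327 0.04 0.0325 0.055 0.0325 
[-0.0014  0.0283  0.0472] [0.0068 0.0365 0.052 ] 45
[-0.0013 -0.0396  0.0466] [ 0.0064 -0.0323  0.0514] 41
-0.06 0.0216 -0.02 0.0316 0.0 0.0319 0.04 0.0321 0.055 0.0318 
[-0.0031  0.0246  0.046 ] [0.0049 0.0336 0.0505] 18
[-0.0022 -0.0421  0.0451] [ 0.0058 -0.0288  0.0492] 19
```

View pics/t15.png

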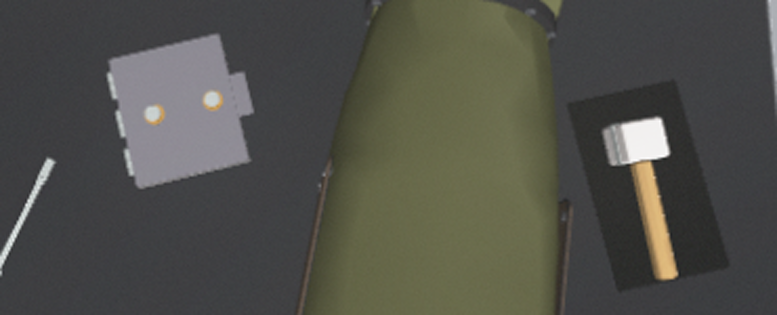

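View pics/t15b.png

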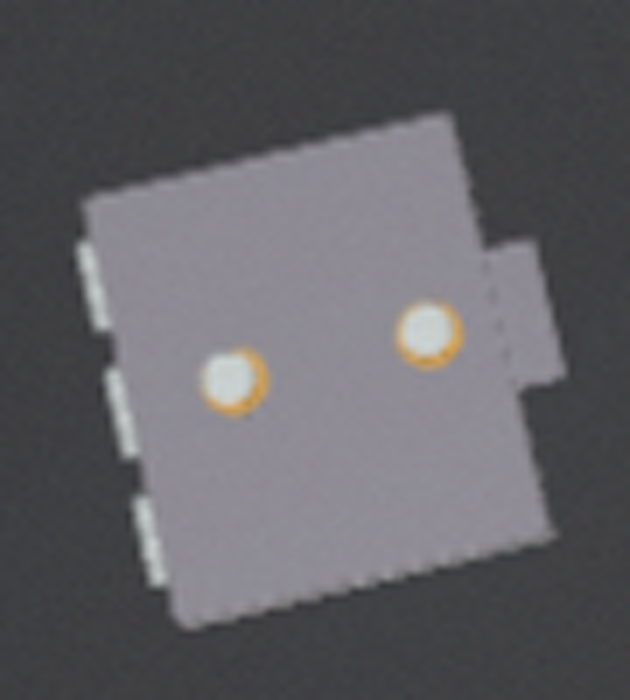

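View pics/s15.png

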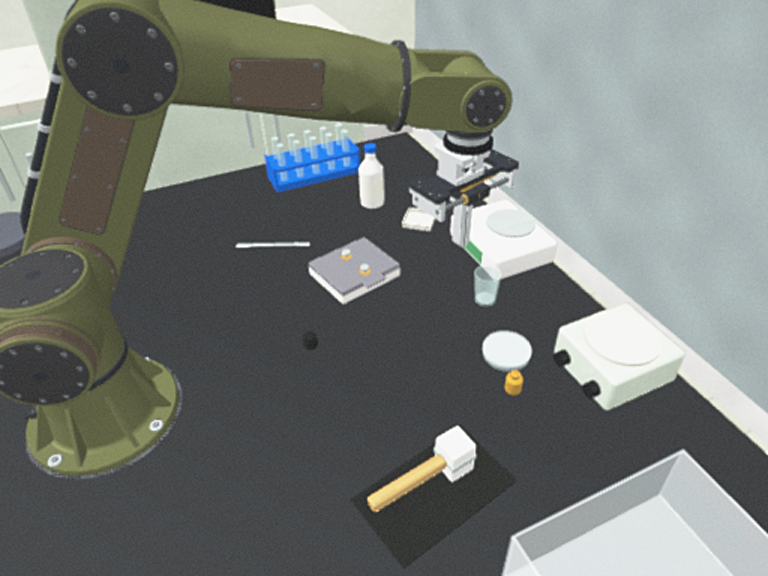

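```bash
python3 go.py .482 -.353 .15 98.3
python3 - <<'E'
from h import *
c=cam('top'); W=cloud(c); im=c['color'].astype(int)
u0=slice(390,440);v0=slice(195,240)
m=np.zeros(im.shape[:2],bool); m[v0,u0]=True
m&=(W[...,2]>.062)&(W[...,2]<.075)
p=W[m]; print(len(p),p.mean(0)); r=cv2.minAreaRect((p[:,:2]*1000).astype(np.float32)); print(r)
m=np.zeros(im.shape[:2],bool); m[180:300,380:440]=True
m&=(im[...,0]-im[...,2]>40); p=np.argwhere(m)[:,::-1]; q=atz(c,p.astype(float),.048); print(len(q)); mu=q.mean(0); d=np.linalg.svd(q[:,:2]-mu[:2])[2][0]; print(mu,d,np.degrees(np.arctan(d[1]/d[0])))
E
```

```text
d [  37.  -217.8 -211.3] turn -85.1 | cur [ 0.6382 -0.0928  0.187 ] 13.2 q6 -0.43 grip 0.0007 t 47.2 F [-0.   0.5 -0.1]
379 [ 0.48707819 -0.35007053  0.06801708]
((487.19927978515625, -351.26141357421875), (43.39741897583008, 46.50742721557617), 8.796640396118164)
600
[ 0.40006088 -0.36228258  0.048     ] [-0.9884287  -0.15168623] 8.724658670911742
```

Emit:
{"api": "servo_tool", "payload": {
  "motion": [0, -20, -20, 10, 0, -45, -45, 20, 0, -75, -73, 30, 0, -105, -102, 40, 0, -135, -131, 50, 0, -165, -160, 60, 0, -190, -185, 70, 0, -210, -204, 80, 0, -218, -211, 90, 10, -218, -211, 94.5, 37, -218, -212, 94.5, 37, -218, -212, 94.5, 37, -218, -212, 94.5],
  "gripper": 1
}}

```text
time_s: 48.92
ee_pos: [0.4816, -0.3541, 0.1507]
eef_rot: [0.779, 1.57, -0.641]
force: [0.0, 0.2, 0.4]
grip_width: 0.0942
```

```bash
python3 go.py .481 -.3534 -.0025 98.75;python3 -c "
from h import *
c=cam('side');save(c,'s16.png',(220,120,360,390),2.5)"
```

```text
d [153.2  -0.6  -0.9] turn -0.1 | cur [ 0.4816 -0.3541  0.1507] -81.4 q6 0.72 grip 0.0942 t 48.9 F [0.  0.2 0.4]
```

View pics/s16.png

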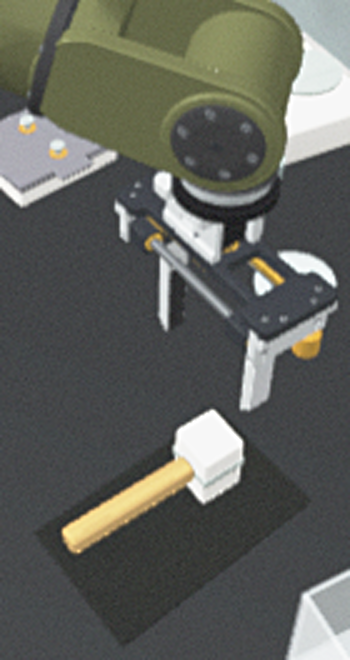

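Emit:
{"api": "servo_tool", "payload": {
  "motion": [30, -0.6, -0.9, 0, 75, -0.6, -0.9, 0, 115, -0.6, -0.9, 0, 140, -0.6, -0.9, 0, 153, -0.6, -0.9, 0, 153, -0.6, -0.9, 0, 153, -0.6, -0.9, 0]
}}

```text
time_s: 49.85
ee_pos: [0.481, -0.3539, -0.0021]
eef_rot: [0.724, 1.569, -0.697]
force: [0.3, -0.4, 0.6]
grip_width: 0.0941
```

Emit:
{"api": "servo_tool", "payload": {
  "motion": [0, 0, 0, 0, 0, 0, 0, 0, 0, 0, 0, 0, 0, 0, 0, 0, 0, 0, 0, 0, 0, 0, 0, 0],
  "gripper": 0.3,
  "force": 50
}}

```text
time_s: 50.6
ee_pos: [0.4804, -0.3535, -0.0035]
eef_rot: [-0.489, 1.571, -1.91]
force: [0.7, 0.8, -0.2]
grip_width: 0.046
```

```bash
python3 go.py .481 -.3534 -.0025 98.75
```

```text
d [-1.   0.7  0. ] turn -0.2 | cur [ 0.4804 -0.3535 -0.0035] -81.4 q6 0.73 grip 0.046 t 50.6 F [ 0.7  0.8 -0.2]
```

Emit:
{"api": "servo_tool", "payload": {
  "motion": [-10, 0, 0, 0, -30, 0, 0, 0, -60, 0, 0, 0, -90, 0, 0, 0, -110, 0, 0, 0, -110, 0, 0, 0, -110, 0, 0, 0]
}}

```text
time_s: 51.48
ee_pos: [0.4801, -0.3532, 0.1061]
eef_rot: [-2.369, 1.57, 2.493]
force: [0.8, -0.8, -3.1]
grip_width: 0.0457
```

```bash
python3 go.py .5417 .1213 .1 98.6;python3 -c "
from h import *
c=cam('side');save(c,'s17.png',(220,120,360,390),2.5)"
```

```text
d [   6.3  131.8 -460. ] turn -0.0 | cur [ 0.4801 -0.3532  0.1061] -81.4 q6 0.73 grip 0.0457 t 51.5 F [ 0.8 -0.8 -3.1]
```

View pics/s17.png

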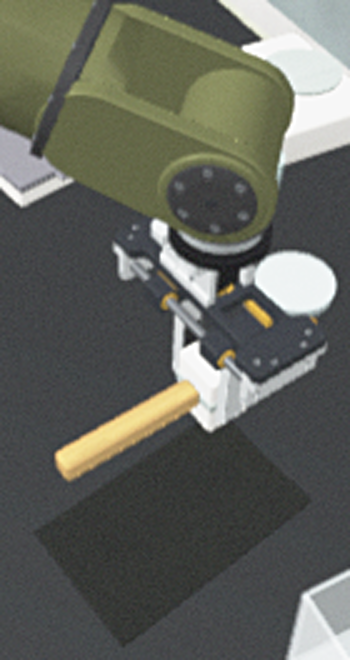

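Emit:
{"api": "servo_tool", "payload": {
  "motion": [0, 6, -20, 0, 0, 16, -55, 0, 0, 28, -100, 0, 0, 41, -145, 0, 0, 54, -190, 0, 0, 67, -235, 0, 0, 80, -280, 0, 0, 93, -325, 0, 0, 106, -370, 0, 0, 119, -415, 0, 0, 128, -446, 0, 6, 132, -460, 0, 6, 132, -460, 0, 6, 132, -460, 0, 6, 132, -460, 0, 6, 132, -460, 0]
}}

```text
time_s: 53.52
ee_pos: [0.5423, 0.1205, 0.1007]
eef_rot: [1.479, 1.571, 0.058]
force: [-0.4, -0.2, -2.5]
grip_width: 0.0455
```

```bash
python3 go.py .5417 .1213 .0475 98.6;python3 -c "
from h import *
c=cam('side');save(c,'s18.png',(180,80,320,220),5)"
```

```text
d [53.2 -0.5 -0.9] turn -0.1 | cur [0.5423 0.1205 0.1007] -81.5 q6 1.57 grip 0.0455 t 53.5 F [-0.4 -0.2 -2.5]
```

View pics/s18.png

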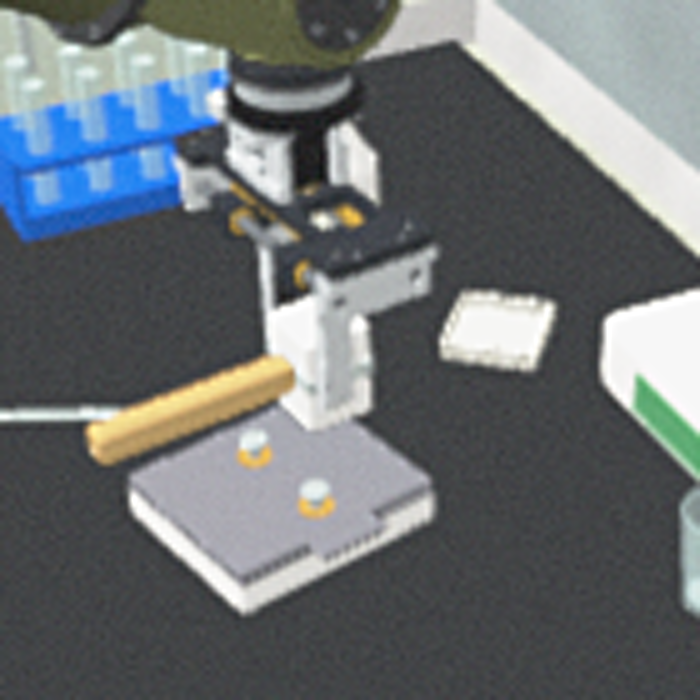

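Emit:
{"api": "servo_tool", "payload": {
  "motion": [25, -0.5, -0.9, 0, 45, -0.5, -0.9, 0, 55, -0.5, -0.9, 0, 58, -0.5, -0.9, 0, 62, -0.5, -0.9, 0, 66, -0.5, -0.9, 0, 70, -0.5, -0.9, 0, 71, -0.5, -0.9, 0]
}}

```text
time_s: 54.58
ee_pos: [0.542, 0.1219, 0.0297]
eef_rot: [1.566, 1.57, 0.145]
force: [1.3, -0.0, 2.1]
grip_width: 0.0458
```

Emit:
{"api": "servo_tool", "payload": {
  "motion": [0.5, 0, 0, 0, 1, 0, 0, 0, 1, 0, 0, 0]
}}

```text
time_s: 54.95
ee_pos: [0.5418, 0.1219, 0.0287]
eef_rot: [1.507, 1.57, 0.086]
force: [3.0, 0.1, 1.3]
grip_width: 0.0457
```

Emit:
{"api": "servo_tool", "payload": {
  "motion": [0.4, 0, 0, 0, 0.8, 0, 0, 0, 0.8, 0, 0, 0]
}}

```text
time_s: 55.32
ee_pos: [0.5419, 0.122, 0.0284]
eef_rot: [1.544, 1.57, 0.123]
force: [0.3, -0.4, 7.9]
grip_width: 0.0454
```

Emit:
{"api": "servo_tool", "payload": {
  "motion": [0.5, 0, 0, 0, 1, 0, 0, 0, 1, 0, 0, 0]
}}

```text
time_s: 55.7
ee_pos: [0.542, 0.122, 0.0282]
eef_rot: [1.513, 1.57, 0.092]
force: [-2.9, -0.6, 17.5]
grip_width: 0.0456
```

Emit:
{"api": "servo_tool", "payload": {
  "motion": [-10, 0, 0, 0, -30, 0, 0, 0, -50, 0, 0, 0, -50, 0, 0, 0]
}}

```text
time_s: 56.2
ee_pos: [0.5417, 0.122, 0.0775]
eef_rot: [1.606, 1.57, 0.185]
force: [0.6, 0.0, -3.6]
grip_width: 0.0457
```

```bash
python3 go.py .5263 .1875 .077 98.6;python3 -c "
from h import *
c=cam('side');save(c,'s19.png',(180,80,320,220),5)"
```

```text
d [  0.5  -5.5 -67.1] turn -0.0 | cur [0.5417 0.122  0.0775] -81.4 q6 1.58 grip 0.0457 t 56.2 F [ 0.6  0.  -3.6]
```

View pics/s19.png

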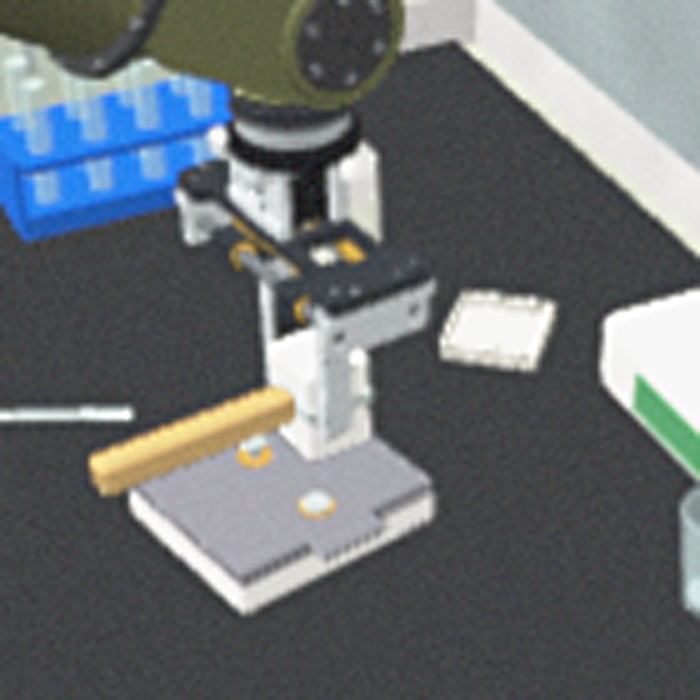

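Emit:
{"api": "servo_tool", "payload": {
  "motion": [0, -2, -25, 0, 0, -4, -50, 0, 0, -5.5, -67, 0, 0, -5.5, -67, 0, 0, -5.5, -67, 0]
}}

```text
time_s: 56.88
ee_pos: [0.5261, 0.1867, 0.0764]
eef_rot: [-1.151, 1.57, -2.572]
force: [0.1, -0.5, -3.4]
grip_width: 0.0458
```

Emit:
{"api": "servo_tool", "payload": {
  "motion": [20, 0, 0, 0, 32, 0, 0, 0, 35, 0, 0, 0, 39, 0, 0, 0, 43, 0, 0, 0, 47, 0, 0, 0, 48, 0, 0, 0, 49, 0, 0, 0]
}}

```text
time_s: 57.88
ee_pos: [0.5265, 0.1873, 0.0283]
eef_rot: [1.507, 1.57, 0.086]
force: [-4.3, -4.3, 13.0]
grip_width: 0.0454
```

Emit:
{"api": "servo_tool", "payload": {
  "motion": [0.5, 0, 0, 0, 0.8, 0, 0, 0, 0.8, 0, 0, 0]
}}

```text
time_s: 58.25
ee_pos: [0.5266, 0.1873, 0.0283]
eef_rot: [1.506, 1.57, 0.085]
force: [-5.1, -4.9, 15.6]
grip_width: 0.0459
```

Emit:
{"api": "servo_tool", "payload": {
  "motion": [-15, 0, 0, 0, -45, 0, 0, 0, -75, 0, 10, 0, -80, 0, 50, 0, -80, -5, 100, 0, -80, -10, 140, 0, -80, -10, 140, 0, -80, -10, 140, 0, -80, -10, 140, 0]
}}

```text
time_s: 59.38
ee_pos: [0.5371, 0.0484, 0.107]
eef_rot: [-3.121, 1.571, 1.743]
force: [-0.3, 0.7, -2.8]
grip_width: 0.046
```

```bash
cat > chk.py <<'E'
from h import *
import sys
c=cam('top');save(c,'t%s.png'%sys.argv[1],(150,150,240,250),7); W=cloud(c)
c2=cam('side');save(c2,'s%s.png'%sys.argv[1],(180,80,340,230),4.5);W2=cloud(c2)
C=np.array([.5325,.1607]); a=np.radians(13.07); ex=np.array([np.cos(a),np.sin(a)]); ey=np.array([-ex[1],ex[0]])
for W in (W,W2):
    L=np.dstack([(W[...,:2]-C)@ex,(W[...,:2]-C)@ey,W[...,2]])
    for yc in (-.055,-.0405,0,.0275,.05):
        m=(abs(L[...,0])<.006)&(abs(L[...,1]-yc)<.006); 
        m2=(abs(L[...,0])<.06)&(abs(L[...,0])>.02)&(abs(L[...,1]-yc)<.006)
        print(yc,np.nanmedian(L[m][:,2]).round(4),np.nanmedian(L[m2][:,2]).round(4),end=' | ')
    print()
E
python3 chk.py 20; python3 go.py .4804 -.3535 .1065 98.6
```

```text
-0.055 0.4374 0.4568 | -0.0405 0.2724 nan | 0 0.033 0.0327 | 0.0275 0.0364 0.0323 | 0.05 0.0333 0.0326 | 
-0.055 0.032 0.0334 | -0.0405 0.0357 0.2438 | 0 0.0317 0.0318 | 0.0275 nan nan | 0.05 0.0318 0.0322 | 
d [   0.4 -116.5  388.6] turn 0.1 | cur [0.5371 0.0482 0.1069] -81.3 q6 1.44 grip 0.0458 t 59.5 F [-0.2  0.7 -2.7]
  return np.nanmean(a, axis, out=out, keepdims=keepdims)
```

View pics/s20.png

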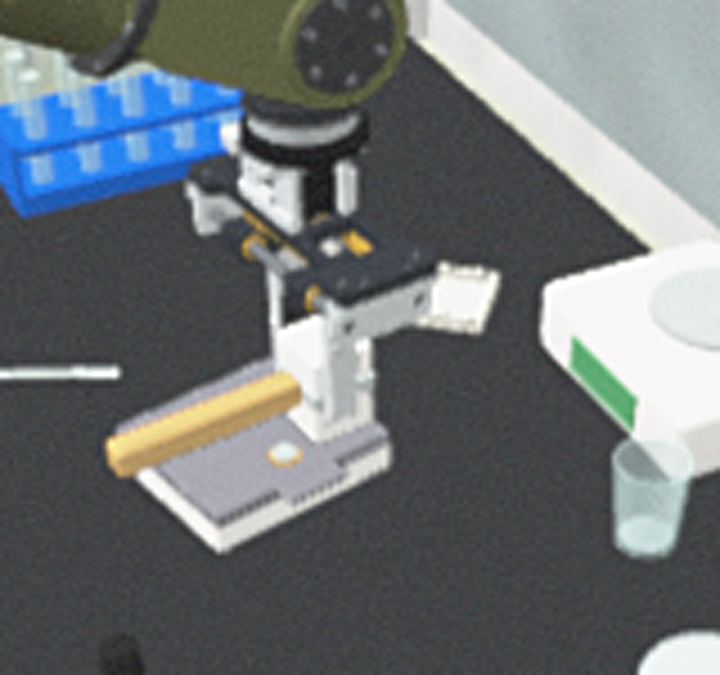

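Both heads measure 0.036 m (lid top 0.032 m), which is home. Now the mallet goes back to its mat.

Emit:
{"api": "servo_tool", "payload": {
  "motion": [0, -8, 25, 0, 0, -21, 70, 0, 0, -34, 115, 0, 0, -48, 160, 0, 0, -61, 205, 0, 0, -75, 250, 0, 0, -89, 295, 0, 0, -102, 340, 0, 0, -112, 373, 0, 0, -116.5, 388.5, 0, 0, -116.5, 388.5, 0, 0, -116.5, 388.5, 0, 0, -116.5, 388.5, 0, 0, -116.5, 388.5, 0]
}}

```text
time_s: 61.22
ee_pos: [0.4802, -0.3535, 0.1071]
eef_rot: [0.949, 1.571, -0.471]
force: [-0.1, 0.5, -2.6]
grip_width: 0.0454
```

```bash
python3 go.py .4804 -.3535 .0065 98.6;python3 -c "
from h import *
c=cam('side');save(c,'s21.png',(220,120,360,390),2.5)"
```

```text
d [100.6   0.2  -0. ] turn 0.0 | cur [ 0.4802 -0.3535  0.1071] -81.4 q6 0.72 grip 0.0454 t 61.2 F [-0.1  0.5 -2.6]
```

View pics/s21.png

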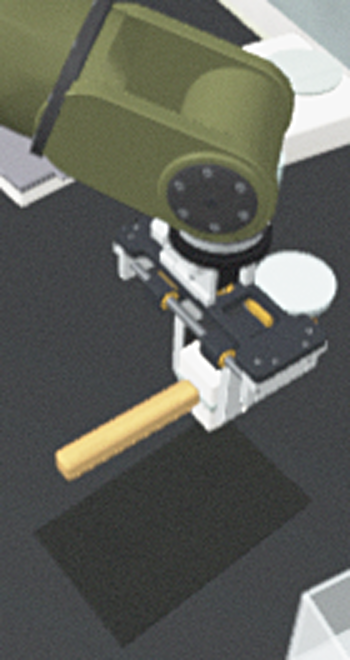

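Emit:
{"api": "servo_tool", "payload": {
  "motion": [25, 0, 0, 0, 60, 0, 0, 0, 85, 0, 0, 0, 98, 0, 0, 0, 104, 0, 0, 0, 107, 0, 0, 0, 107, 0, 0, 0, 107, 0, 0, 0]
}}

```text
time_s: 62.28
ee_pos: [0.4802, -0.3544, 0.0006]
eef_rot: [0.732, 1.57, -0.688]
force: [-0.2, -1.0, -2.5]
grip_width: 0.0458
```

Emit:
{"api": "servo_tool", "payload": {
  "motion": [1, 0, 0, 0, 2, 0, 0, 0, 2, 0, 0, 0]
}}

```text
time_s: 62.65
ee_pos: [0.4799, -0.3541, -0.0021]
eef_rot: [-2.371, 1.571, 2.491]
force: [0.6, -0.3, -2.0]
grip_width: 0.0457
```

Emit:
{"api": "servo_tool", "payload": {
  "motion": [0.5, 0, 0, 0, 1, 0, 0, 0, 1, 0, 0, 0]
}}

```text
time_s: 63.02
ee_pos: [0.4799, -0.3541, -0.0031]
eef_rot: [-2.646, 1.571, 2.217]
force: [0.6, 0.5, -3.3]
grip_width: 0.0461
```

Emit:
{"api": "servo_tool", "payload": {
  "motion": [0.4, 0, 0, 0, 0.7, 0, 0, 0, 0.7, 0, 0, 0]
}}

```text
time_s: 63.4
ee_pos: [0.48, -0.3541, -0.0035]
eef_rot: [0.813, 1.571, -0.607]
force: [-1.9, 1.0, 2.9]
grip_width: 0.046
```

On the mat. Release and retreat.

Emit:
{"api": "servo_tool", "payload": {
  "motion": [0, 0, 0, 0, 0, 0, 0, 0, 0, 0, 0, 0, 0, 0, 0, 0, 0, 0, 0, 0, 0, 0, 0, 0, 0, 0, 0, 0],
  "gripper": 1
}}

```text
time_s: 64.28
ee_pos: [0.4799, -0.3542, -0.0037]
eef_rot: [0.352, 1.571, -1.069]
force: [-0.3, 0.3, -0.2]
grip_width: 0.0937
```

Emit:
{"api": "servo_tool", "payload": {
  "motion": [-15, 0, 0, 0, -50, 0, 0, 0, -100, 0, 0, 0, -150, 0, 0, 0, -180, 0, -40, 0, -190, 0, -90, 0, -190, 0, -140, 0, -190, 0, -190, 0, -190, 0, -230, 0, -190, 0, -230, 0, -190, 0, -230, 0]
}}

```text
time_s: 65.65
ee_pos: [0.4458, -0.1271, 0.187]
eef_rot: [0.936, 1.57, -0.485]
force: [-0.6, 0.1, -1.0]
grip_width: 0.094
```

```bash
python3 chk.py 22; python3 -c "
from h import *
c=cam('top');save(c,'t22f.png');c=cam('side');save(c,'s22f.png')
o=ctrl.get_obs();print(o['time_s'],o['ee_pos'])"
```

```text
-0.055 0.0325 0.0329 | -0.0405 0.0371 0.0324 | 0 0.0336 0.0324 | 0.0275 0.0373 0.0325 | 0.05 0.033 0.0328 | 
-0.055 0.0316 0.032 | -0.0405 0.0359 0.0319 | 0 0.0304 0.0315 | 0.0275 nan 0.0316 | 0.05 0.03 0.0319 | 
65.85 [ 0.44560521 -0.12742256  0.1861988 ]
  return np.nanmean(a, axis, out=out, keepdims=keepdims)
```

View pics/t22f.png

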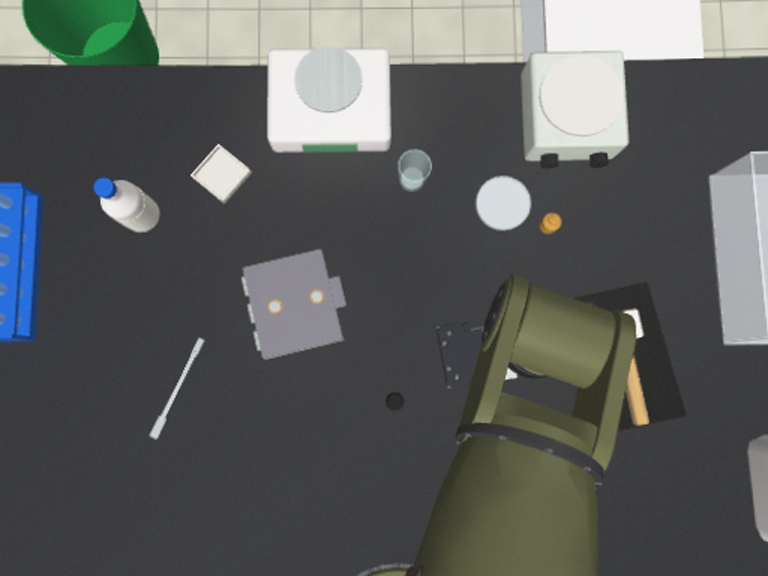

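View pics/s22f.png

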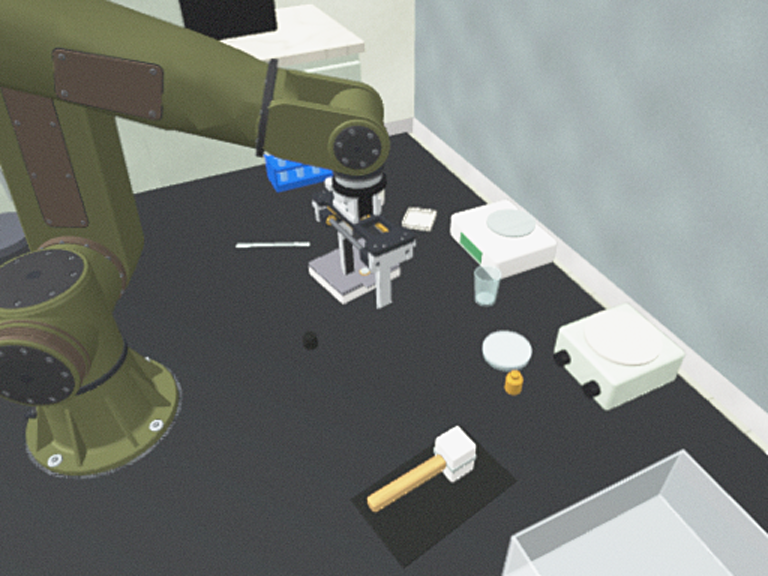

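Both pins are home, the lid is flat, the mallet stands face down at its old spot on the mat (side view 455,455), and the bystanders are unmoved. Handing in.

```bash
python3 -c "
from h import *
print(ctrl.hand_in())"
```

```text
the job is handed in; nothing more can be done
None
```

I placed all four coupons (two round, two square) in matching recesses, shut the lid, drove both pins home with the mallet and stood it back on its mat. I handed the job in at about 66 s; it gave no verdict.

**Last checks**
- **Coupons:** before the lid was shut, both cameras showed all four lying flat in their recesses.
- **Lid:** its top reads 31.5–32.9 mm across the face, against 32 mm expected when shut.
- **Pins:** the heads read 36–37 mm, against 36 mm expected when home. Pin b was hidden from the side camera in the final view, so its last reading is from the top camera only. Each pin met a firm stop at about 17 N.
- **Mallet:** the side view shows it standing face down where it started. The arm partly hid it in the final top view.
- **Bystanders:** they look unmoved in the before and after pictures.

**What disagreed**
- The reported tool tip is about 24.5 mm lower than the real fingertips. My first grasp closed above the disc because of this. I measured the offset by a bench touch (about 22 N) and used it from then on.
- I held the mallet by its head rather than its handle, so it would not twist when striking.
- I drove the pins with a steady downward push of the mallet's face rather than a swing.

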